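# Strip a cooling stack down onto its parts trays

### The job

The screws are out of this computer module: strip its stack down from the top, one part at a time - the fan into the blue tray, the heat sink into the yellow tray, the copper plate into the red tray, and last the circuit board onto the black stand. The plate and the board sit on the fixture's two pins. Lower each part down inside the corner lips before you let go of it (do not drop it), and leave all four lying flat.

Things in the scene. Friction and masses are not known exactly. Their poses are not given: they have to be found in the camera images.
- fan: small black square cooling fan, white dot on its hub, 40 x 40 x 15 mm high, 45 g. Lies loose on the heat sink's fins, its underside 60 mm above the bench. Origin: centre of its underside; x and y along its sides, z up. Take it across either pair of sides.
- sink: grey heat sink, 60 (x) x 50 (y) x 26 mm high, 80 g, upright fins along x. Lies loose on the copper plate between the two pins (about 2 mm from each), its underside 34 mm above the bench. Origin: centre of its underside; z up. Take it across y by the outermost fins.
- copper_plate: copper plate, 90 (x) x 58 (y) x 6 mm, on a pedestal 26 x 26 x 3 mm that is part of it, 240 g. Origin: centre under the pedestal, 25 mm above the bench at the start; z up; so the plate spans z = 3 to 9 mm. 5 mm of air between plate and board. Two 9 mm holes at (35, 19), (-35, -19) mm over the pins. Take it across y at mid-length; lift straight up.
- board: green circuit board, 116 (x) x 66 (y) x 3 mm, 70 g; silver processor in the middle, connectors at its ends, up to 11 mm above its underside. Origin: centre of its underside, 20 mm above the bench at the start; z up. 10 mm of air below it. Two 9 mm holes at (35, 19), (-35, -19) mm over the pins. Take it across y at mid-length by its edges; lift straight up.
- fixture: aluminium plate under the stack, 132 (x) x 84 (y) x 10 mm, fixed. Brass standoffs 10 mm high at (+-53, +-28) mm carry the board; two 5 mm steel pins at (35, 19), (-35, -19) mm end 38 mm above the bench, 4 mm above the copper plate. The stack is centred on it and in line (fan up to 5 mm, 0.15 rad off). Origin: centre of its underside; x lengthwise, z up.
- fan_tray: small blue square tray, fixed, 54 x 54 mm outside (x, y), for the fan. Four L-shaped corner lips, tops 13 mm above the bench, round a pocket of 48 x 48 mm (4 mm clear all round). The fan's underside rests 6 mm above the bench. The sides at +y and -y are open for fingers over the middle 32 mm. Origin: centre of its underside; x, y along its sides (any way round fits), z up.
- sink_tray: yellow tray, fixed, 74 x 64 mm outside (x, y), for the heat sink. Four L-shaped corner lips, tops 13 mm above the bench, round a pocket of 68 x 58 mm (4 mm clear all round). The heat sink's underside rests 6 mm above the bench. The sides at +y and -y are open for fingers over the middle 36 mm. Origin: centre of its underside; x lengthwise (either way round fits), z up.
- plate_tray: red tray, fixed, 104 x 72 mm outside (x, y), for the copper plate. Four L-shaped corner lips, tops 13 mm above the bench, round a pocket of 98 x 66 mm (4 mm clear all round). The copper plate's underside rests 6 mm above the bench. The sides at +y and -y are open for fingers over the middle 44 mm. Origin: centre of its underside; x lengthwise (either way round fits), z up.
- board_stand: black stand, fixed, 130 x 80 mm outside (x, y), for the circuit board. Four L-shaped corner lips, tops 18 mm above the bench, round a pocket of 124 x 74 mm (4 mm clear all round). The circuit board's underside rests 11 mm above the bench. The sides at +y and -y are open for fingers over the middle 60 mm. Origin: centre of its underside; x lengthwise (either way round fits), z up.

How it is judged:
On the way, in this order (a step that is already met when the one before it is completed fails the run):
1. the fan is lowered into the blue tray while still held: within 12 mm of its centre and within 12 mm of its resting height, level to 0.3 rad, fingers touching it (horizontal distance between fan and fan_tray below 0.012 m and z of fan in the frame of fan_tray below 0.018 m and angle between fan's own z axis and vertical below 0.3 rad and contact force between the fingers and fan above 0.3 N), for 0.05 s.
2. the heat sink is lowered into the yellow tray while still held: within 12 mm of its centre and within 12 mm of its resting height, level to 0.3 rad, fingers touching it (horizontal distance between sink and sink_tray below 0.012 m and z of sink in the frame of sink_tray below 0.018 m and angle between sink's own z axis and vertical below 0.3 rad and contact force between the fingers and sink above 0.3 N), for 0.05 s.
3. the copper plate is lowered into the red tray while still held: within 12 mm of its centre and within 12 mm of its resting height, level to 0.3 rad, fingers touching it (horizontal distance between copper_plate and plate_tray below 0.012 m and z of copper_plate in the frame of plate_tray below 0.018 m and angle between copper_plate's own z axis and vertical below 0.3 rad and contact force between the fingers and copper_plate above 0.3 N), for 0.05 s.
4. the circuit board is lowered into the black stand while still held: within 12 mm of its centre and within 12 mm of its resting height, level to 0.3 rad, fingers touching it (horizontal distance between board and board_stand below 0.012 m and z of board in the frame of board_stand below 0.023 m and angle between board's own z axis and vertical below 0.3 rad and contact force between the fingers and board above 0.3 N), for 0.05 s.
At the end, for the whole second after the job is handed in: Fan in the blue tray, heat sink in the yellow tray, copper plate in the red tray, circuit board on the black stand: each within 10 mm of the centre, at its resting height to 4 mm, level to 0.08 rad, released and at rest (horizontal distance between fan and fan_tray below 0.01 m and z of fan in the frame of fan_tray between 0.002 and 0.01 m and angle between each of fan, sink, copper_plate, board's own z axis and vertical below 0.08 rad and linear speed of each of fan, sink, copper_plate, board below 0.02 m/s and angular speed of each of fan, sink, copper_plate, board below 0.2 rad/s and contact force between the fingers and fan below 0.1 N and horizontal distance between sink and sink_tray below 0.01 m and z of sink in the frame of sink_tray between 0.002 and 0.01 m and contact force between the fingers and sink below 0.1 N and horizontal distance between copper_plate and plate_tray below 0.01 m and z of copper_plate in the frame of plate_tray between 0.002 and 0.01 m and contact force between the fingers and copper_plate below 0.1 N and horizontal distance between board and board_stand below 0.01 m and z of board in the frame of board_stand between 0.007 and 0.015 m and contact force between the fingers and board below 0.1 N); the robot touches nothing.
It also fails if it takes over 112 s, if anything falls off the work surface, if the arm or the gripper's body presses on something with over 40 N, if the wrist force passes 120 N, or if a joint passes its speed limit or range.

### The arm

A 6-joint arm with a two-finger parallel gripper is mounted at the origin on a cart in front of the work surface, level with it; the furniture and walls round the work are solid. World frame = base frame: x ahead of the robot, y to its left, z up, the work surface at z = 0. Lengths are in m, angles in rad, forces in N, time in s.
With the tool pointing down it reaches from about 0.275 to 0.75 m from the base axis. Payload 10.2 kg.
Tool frame: the origin (TCP) lies at the very end of the fingers, on their centre line; the grasp point (between the pads) lies 19 mm behind it (env.grip_depth is the distance from the TCP to the grasp point, in m); z points along the fingers, y is the line along which they close (so a half turn about z gives the same grasp; the last joint's range is limited). The gripper opens to 85 mm and grips with 20 to 120 N. Pads are 22 mm wide; open, the fingers measure 114 mm over their backs; the gripper's body (76 mm by 85 mm) begins 54 mm behind the grasp point. The pads swing forward as they close: fully open they stand 13 mm farther back than shut.
Start: joints at [-1.427, 0.313, 1.498, -0, 1.331, -0.223], TCP at [0.188, -0.49, 0.231] pointing down, gripper open.
Joint ranges: [-2.94, 2.94], [-0.97, 2.17], [0.19, 2.56], [-1.23, 4.37], [0.02, 3.11], [-2.88, 2.88]. Speed limits (rad/s): [2.39, 2.39, 3.01, 3.14, 3.14, 3.14].

### API

Orientations are given as a 3x3 rotation matrix whose columns are the frame's x, y, z axes.
In Python, from workcell import env gives the robot as it stands.
- The arm moves only by the tool jog_arm, never from a script. Its arguments are lists of equal length, an entry for each row: "slide": the shift along the tool's x, y, z in m, a list of three; "roll": the turn about the tool's z in degrees; "fingers": the closure, from -1 (fully open) to 1 (shut). In form: {"slide": [[tx, ty, tz], ...], "roll": [roll, ...], "fingers": [fingers, ...]}. A call has 1 to 5 rows; each row is the pose to reach, as a shift and turn from the pose commanded when the call began, along the tool's axes at that moment; what a row does not reach only later rows make up. A row lasts 1/10 s, in which the tool goes at most 50 mm and 8.59 degrees, less where a joint would pass 70% of its speed; a pose out of reach is approached as far as the arm can. A call with a gripper value outside its range is refused whole. The fingers move at their own pace and stop on an object; the grip force is fixed at half the most. Time passes only in rows, so rows that repeat a pose let the fingers close. It gives the time, the measured TCP pose, the force, the opening and the grip force at its end, in the units of the state.
- env.sense(): the state, without advancing time (a new reading comes with each control period).
- env.read_camera(name): name is "scene" or "top" or "wrist"; returns a dict with "frame" (420x560x3 uint8, red, green, blue), "depth" (420x560 float32, m along the optical axis (not along the pixel's ray), 0 where there is no reading), "K" (3x3 intrinsics, pixels), "rvec" (rotation vector, rad) and "tvec" (3), from world to camera coordinates, as OpenCV has them. Camera axes: x right, y down, z forward; pixel columns grow to the right and rows downward; lengths in m; the calibration is good to about 2 mm. The wrist camera is an equidistant fisheye: a pixel r from the principal point sees the ray r / f radians off the axis. A picture is of the moment at which its call begins.
- env.hand_in(): hands the job in; it is judged then, once.
Trained networks look in a picture, given as the dict that the camera call returned (one of the last four; its "shot" number tells which), for a name from the list of things; names that differ only in an ending like _2 or _b are one class to them, and where a whole thing is asked for, a point or a joint stands for the part that bears it (a point fixed in the world has none). Each returns a list of dicts, best first, with "p" (0 to 1); they miss things now and then, are a little off and sometimes report something else, mostly with a low value. They report only what shows in the picture. A call takes as long as a camera call.
- env.look_for(picture, thing): "extent" ([centre column, centre row, width, height] in pixels, round what is visible of it).
- env.cut_out(picture, thing): "region" (420x560 bool, what is visible of it) and "extent" ([centre column, centre row, width, height] in pixels, round what is visible of it).
The state is a dict: "t": time; "qpos": joint angles; "dq": joint speeds; "joint_efforts": joint torques, N m; "eef_pos": TCP position; "eef_rot": TCP orientation; "contact_force": force on the tool from outside, world axes, zero at the start; "moment": the same for the moment, N m; "finger_gap": finger opening in m; "gripper_force": force on a finger pad.
Only numpy, scipy, OpenCV 4.12 (cv2) and the standard library are available. Lean on these libraries where they do the work, as an engineer would, in place of code of your own. Each camera call takes 0.05 s, during which the arm holds its last target. There are 200 camera calls.

## Working session

There is one attempt and no reset: what is moved stays moved. The work goes in short steps, Python scripts to look and compute and a tool call to move; the robot and the scene stay as the last step left them, time stands still between calls to the robot, and variables do not carry over. Pictures are saved under pics/ and viewed, at most 14 in all, crops included, and the job is handed in when it is done.

Besides the shell and the picture viewer there is one more tool, called by a JSON object that holds its "name" and its "arguments". jog_arm: Moves the arm, as the interface text tells. Its arguments: {"type":"object","properties":{"slide":{"type":"array"},"roll":{"type":"array"},"fingers":{"type":"array"}},"required":["slide","roll","fingers"]}

```bash
mkdir -p pics; ls
cat > h.py <<'E'
import numpy as np, cv2
from workcell import env
def cloud(p):
    d=p["depth"];K=p["K"];v,u=np.mgrid[0:420,0:560]
    R=cv2.Rodrigues(np.array(p["rvec"],float))[0];t=np.array(p["tvec"],float).ravel()
    c=np.stack([(u-K[0][2])/K[0][0]*d,(v-K[1][2])/K[1][1]*d,d],-1)
    w=(c-t)@R   # R^T (c-t)
    w[d==0]=np.nan
    return w
def save(p,n): cv2.imwrite("pics/"+n,p["frame"][:,:,::-1])
E
python3 - <<'E'
from h import *
for n in ["top","scene"]:
    p=env.read_camera(n); save(p,n+"0.png"); R=cv2.Rodrigues(np.array(p["rvec"],float))[0]
    print(n,p["K"],-R.T@np.ravel(p["tvec"]),R[2])
    w=cloud(p)
    for th in ["fan","sink","copper_plate","board","fixture","fan_tray","sink_tray","plate_tray","board_stand"]:
        r=env.cut_out(p,th)
        for o in r[:2]:
            m=o["region"]; q=w[m]; q=q[~np.isnan(q[:,0])]
            print(th,round(o["p"],2),np.round(o["extent"]),len(q),np.round(np.median(q,0),3) if len(q) else "",np.round(np.percentile(q,[2,98],axis=0),3).tolist() if len(q) else "")
print(env.sense())
E
```

```text
pics
top [[426.48794764   0.         283.07757249]
 [  0.         426.48794764 207.09270264]
 [  0.           0.           1.        ]] [ 0.3696772  -0.02138026  1.26526893] [ 0.10781874  0.00233684 -0.99416782]
fan 0.52 [137. 214.  18.  17.] 182 [0.487 0.396 0.071] [[0.469, 0.374, 0.046], [0.507, 0.415, 0.079]]
fan 0.47 [280. 215.  19.  24.] 254 [ 0.489 -0.012  0.007] [[0.462, -0.036, 0.001], [0.513, 0.014, 0.015]]
sink 0.74 [138. 214.  22.  20.] 246 [0.489 0.397 0.071] [[0.467, 0.373, 0.041], [0.512, 0.42, 0.079]]
sink 0.52 [141. 213.  22.  24.] 211 [0.471 0.377 0.052] [[0.453, 0.363, 0.035], [0.515, 0.412, 0.066]]
copper_plate 0.76 [141. 213.  28.  34.] 202 [0.516 0.389 0.034] [[0.441, 0.361, 0.024], [0.538, 0.427, 0.057]]
board 0.73 [143. 215.  29.  46.] 286 [0.447 0.383 0.024] [[0.424, 0.353, 0.01], [0.544, 0.431, 0.036]]
fixture 0.85 [148. 216.  28.  52.] 378 [0.458 0.365 0.01 ] [[0.416, 0.342, -0.002], [0.555, 0.421, 0.027]]
fan_tray 0.67 [280. 214.  15.  23.] 227 [ 0.489 -0.012  0.007] [[0.462, -0.031, 0.001], [0.513, 0.009, 0.013]]
plate_tray 0.81 [419. 194.  31.  35.] 769 [
[... 1367 characters left out ...]
28e-01]), 'dq': array([ 7.71756970e-04,  3.92651571e-04, -1.68245468e-03,  7.92242179e-04,
        5.48294521e-04, -5.61571203e-05]), 'joint_efforts': array([-3.47781752e-04, -4.12164009e+01, -2.59903979e+01, -1.54799986e-04,
        4.70172490e-04, -1.26629041e-05]), 'eef_pos': array([ 0.18829291, -0.4900755 ,  0.23129237]), 'eef_rot': array([[ 9.33459924e-01,  3.58681711e-01,  1.09333557e-05],
       [ 3.58681711e-01, -9.33459924e-01,  2.49961507e-05],
       [ 1.91715115e-05, -1.94113102e-05, -1.00000000e+00]]), 'contact_force': array([-0.1312655 ,  0.29577956, -0.25449567]), 'moment': array([ 0.008813  , -0.04011398,  0.01736079]), 'gripper_force': 0.0, 'finger_gap': 0.08525320005992057}
```

Run:
```python
import cv2
a=cv2.imread("pics/top0.png");cv2.imwrite("pics/top0b.png",cv2.resize(a,(800,600)))
```

```text
(no output)
```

View pics/top0b.png

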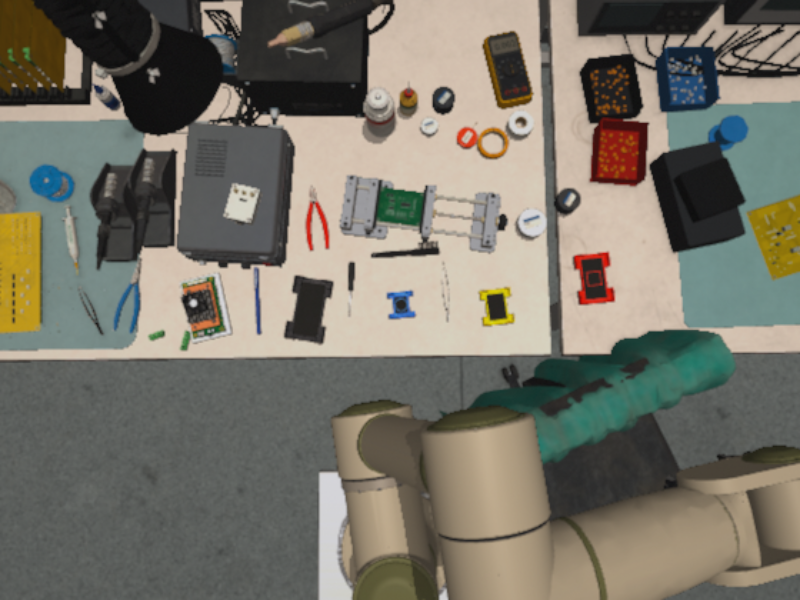

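View pics/scene0.png

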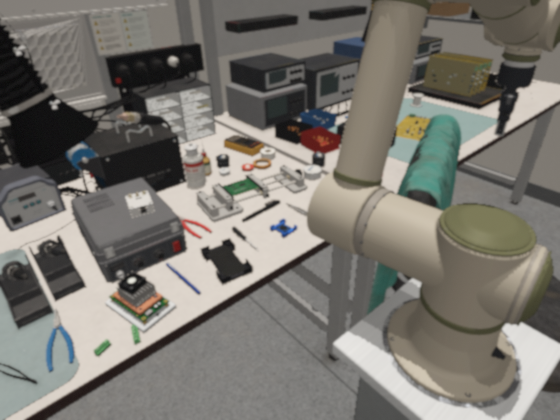

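The top view shows the stack at (205,305) of the 800x600 picture, the black stand at (309,308), the blue tray at (401,304), the yellow tray at (497,306) and the red tray at (594,278). There is a teal tube near (620,390). The scene view shows the stack at (135,300) and the teal tube standing near (420,220). I'll check how high the obstacles are and then plan the first move.

```bash
cat >> h.py <<'E'
def mv(x,y,z,yaw=0.0,s=None):
    """slide (tool axes) and roll (deg) from the present pose to TCP x,y,z with tool x at yaw"""
    s=s or env.sense(); R=np.array(s["eef_rot"]); d=R.T@(np.array([x,y,z])-s["eef_pos"])
    cur=np.arctan2(R[1,0],R[0,0]); r=np.degrees(cur-yaw); r=(r+180)%360-180
    return np.round(d,4).tolist(), round(r,2)
E
python3 - <<'E'
from h import *
P={n:env.read_camera(n) for n in ["top","scene"]}
for n,p in P.items():
    w=cloud(p);f=p["frame"].astype(int)
    m=(f[:,:,1]-f[:,:,0]>40)&(f[:,:,2]-f[:,:,0]>20)&(w[:,:,1]<0)&(w[:,:,0]<.45)
    q=w[m];q=q[~np.isnan(q[:,0])]
    print(n,len(q),np.round(np.percentile(q,[1,10,50,90,99],axis=0),3).tolist())
w=cloud(P["top"])
# max height map over 5cm cells
for x in np.arange(.3,.8,.05):
    print(round(x,2),[int(1000*np.nanmax(np.where((abs(w[:,:,0]-x)<.025)&(abs(w[:,:,1]-y)<.025),w[:,:,2],-.9))) for y in np.arange(-.55,.56,.05)])
print(mv(.5,-.40,.30,0))
E
```

```text
top 3963 [[0.213, -0.575, 0.149], [0.247, -0.545, 0.199], [0.317, -0.422, 0.21], [0.375, -0.295, 0.214], [0.407, -0.249, 0.217]]
scene 1910 [[0.162, -0.573, 0.17], [0.187, -0.525, 0.202], [0.252, -0.311, 0.211], [0.349, -0.165, 0.214], [0.39, -0.134, 0.216]]
0.3 [202, 216, 220, 218, 216, 216, 203, 161, 672, 681, 677, 503, 320, 264, -745, -742, -747, -747, -747, -747, -744, -745, -746]
0.35 [218, 218, 217, 213, 200, -223, -748, -746, -748, -747, -746, -746, -745, -746, -747, -740, -745, -747, -744, -744, -744, -739, -748]
0.4 [217, 210, 187, 6, 4, 6, 8, 5, 6, 9, 6, 7, 5, 6, 19, 20, 16, 6, 13, 26, 20, 11, 7]
0.45 [95, 19, 7, 5, 8, 7, 17, 13, 9, 13, 19, 15, 7, 12, 20, 20, 20, 13, 61, 80, 16, 17, 14]
0.5 [6, 6, 18, 16, 6, 7, 16, 13, 14, 14, 14, 17, 8, 14, 21, 24, 8, 16, 80, 82, 37, 6, 15]
0.55 [6, 7, 14, 16, 17, 6, 7, 6, 6, 8, 7, 8, 8, 19, 21, 21, 106, 72, 54, 40, 31, 6, 143]
0.6 [24, 8, 16, 15, 18, 21, 7, 54, 40, 15, 52, 15, 14, 16, 10, 92, 119, 118, 119, 119, 145, 141, 133]
0.65 [79, 6, 7, 6, 7, 31, 49, 52, 41, 57, 62, 59, 61, 51, 13, 104, 143, 145, 119, 120, 111, 126, 116]
0.7 [114, 8, 7, 40, 44, 30, 28, 50, 37, 62, 60, 61, 62, 52, 13, 111, 148, 147, 120, 122, 88, 104, 102]
0.75 [111, 60, 39, 54, 8, 7, 9, 9, 7, 53, 57, 20, 62, 51, 10, 116, 121, 119, 305, 304, 275, 89, 84]
([0.3233, 0.0277, -0.0687], np.float64(21.01))
```

{"name": "jog_arm", "arguments": {"slide": [[0, 0, -0.05], [0, 0, -0.1], [0.05, 0, -0.1], [0.1, 0.01, -0.1], [0.15, 0.01, -0.1]], "roll": [0, 0, 8, 16, 21], "fingers": [-1, -1, -1, -1, -1]}}

```text
t: 1.6
eef_pos: [0.3243, -0.4486, 0.3314]
eef_rot: [[1.0, -0.006, 0.0], [-0.006, -1.0, -0.001], [0.0, 0.001, -1.0]]
contact_force: [-0.4, 0.1, 0.5]
finger_gap: 0.0853
gripper_force: 0.0
```

{"name": "jog_arm", "arguments": {"slide": [[0.05, -0.015, 0], [0.1, -0.03, 0], [0.14, -0.045, 0], [0.14, -0.045, 0], [0.14, -0.045, 0]], "roll": [0, 0, 0, 0, 0], "fingers": [-1, -1, -1, -1, -1]}}

```text
t: 2.1
eef_pos: [0.4637, -0.4033, 0.3308]
eef_rot: [[1.0, 0.002, -0.001], [0.002, -1.0, 0.0], [-0.001, -0.0, -1.0]]
contact_force: [0.3, -0.8, -0.1]
finger_gap: 0.0855
gripper_force: 0.0
```

```bash
cat >> h.py <<'E'
def wcloud(p):
    d=p["depth"];K=np.array(p["K"]);v,u=np.mgrid[0:420,0:560]
    R=cv2.Rodrigues(np.array(p["rvec"],float))[0];t=np.array(p["tvec"],float).ravel()
    a=(u-K[0,2])/K[0,0];b=(v-K[1,2])/K[1,1];th=np.hypot(a,b);s=np.tan(np.minimum(th,1.5))/np.maximum(th,1e-9)
    w=(np.stack([a*s*d,b*s*d,d],-1)-t)@R
    w[(d==0)|(th>1.4)]=np.nan
    return w
def report(p,things,cl):
    w=cl(p)
    for th in things:
        for o in env.cut_out(p,th)[:1]:
            q=w[o["region"]]; q=q[~np.isnan(q[:,0])]
            if len(q)<5: continue
            (cx,cy),(a,b),ang=cv2.minAreaRect((q[:,:2]*1000).astype(np.float32))
            print(th,round(o["p"],2),np.round(o["extent"]),len(q),"rect",np.round([cx,cy,a,b,ang],1),np.round(np.percentile(q,[1,50,99],axis=0),3).tolist())
E
python3 - <<'E'
from h import *
s=env.sense();print(s["t"],s["eef_pos"],s["eef_rot"][:,0],s["qpos"])
p=env.read_camera("wrist");save(p,"w1.png");R=cv2.Rodrigues(np.array(p["rvec"],float))[0]
print(p["K"],-R.T@np.ravel(p["tvec"]),R)
report(p,["plate_tray","sink_tray"],wcloud)
E
```

```text
2.1 [ 0.46369084 -0.40327432  0.33081986] [ 9.99997875e-01  1.93956300e-03 -6.98349822e-04] [-9.06088759e-01  4.83992604e-01  9.98192230e-01 -3.20599217e-04
  1.66013369e+00  6.62739647e-01]
[[325.1922621    0.         277.57141051]
 [  0.         325.1922621  206.93838526]
 [  0.           0.           1.        ]] [ 0.54240662 -0.40306938  0.47439351] [[ 1.84788335e-03 -9.99998015e-01 -7.45160758e-04]
 [-9.50301552e-01 -1.98803724e-03  3.11324601e-01]
 [-3.11325465e-01  1.32835877e-04 -9.50303340e-01]]
plate_tray 0.9 [286. 108.  61.  77.] 3232 rect [ 538.  -412.5  104.8   73.1    3.9] [[0.487, -0.449, 0.005], [0.538, -0.412, 0.007], [0.59, -0.377, 0.015]]
sink_tray 0.56 [153. 150.  45.  57.] 1571 rect [ 481.2 -209.8   74.1   63.7    6.7] [[0.444, -0.244, 0.003], [0.482, -0.21, 0.007], [0.517, -0.177, 0.015]]
```

View pics/w1.png

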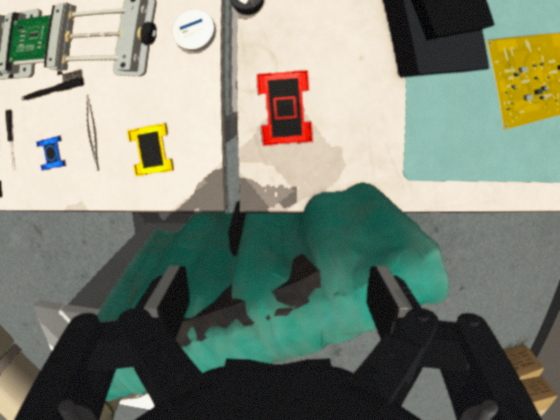

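The red tray is at (286,108) and the yellow one at (150,150). Both fit well from depth. Next I'll traverse toward the stack and measure on the way.

{"name": "jog_arm", "arguments": {"slide": [[0, -0.05, 0], [0, -0.1, 0], [0, -0.15, 0], [0, -0.2, 0], [0, -0.25, 0]], "roll": [0, 0, 0, 0, 0], "fingers": [-1, -1, -1, -1, -1]}}

```text
t: 2.75
eef_pos: [0.462, -0.1526, 0.3317]
eef_rot: [[1.0, -0.002, 0.001], [-0.002, -1.0, -0.0], [0.001, 0.0, -1.0]]
contact_force: [1.2, -0.0, 0.4]
finger_gap: 0.0854
gripper_force: 0.0
```

{"name": "jog_arm", "arguments": {"slide": [[0, -0.05, 0], [0, -0.1, 0], [0, -0.15, 0], [0, -0.2, 0], [0, -0.25, 0]], "roll": [0, 0, 0, 0, 0], "fingers": [-1, -1, -1, -1, -1]}}

```text
t: 3.25
eef_pos: [0.4624, 0.0973, 0.3318]
eef_rot: [[1.0, -0.002, 0.001], [-0.002, -1.0, -0.0], [0.001, 0.0, -1.0]]
contact_force: [1.2, -0.4, -0.3]
finger_gap: 0.0852
gripper_force: 0.0
```

Run:
```python
from h import *
p=env.read_camera("wrist");p=env.read_camera("wrist");s=env.sense();print(s["t"],s["eef_pos"],s["eef_rot"][:,0])
report(p,["sink_tray","fan_tray","board_stand","fixture","board","fan","sink","copper_plate"],wcloud)
```

```text
3.35 [0.46211243 0.1001059  0.33180921] [9.99985983e-01 5.20131532e-03 9.89541342e-04]
sink_tray 0.63 [472. 153.  34.  52.] 1289 rect [ 481.2 -207.6   74.    64.7    6.3] [[0.444, -0.241, 0.001], [0.481, -0.207, 0.007], [0.519, -0.173, 0.014]]
fan_tray 0.61 [355. 143.  39.  43.] 1028 rect [487.  -10.2  54.8  53.8   5.8] [[0.46, -0.035, 0.002], [0.488, -0.01, 0.007], [0.515, 0.017, 0.014]]
board_stand 0.7 [228. 147.  68.  94.] 4355 rect [476.6 182.8  85.3 136.8  80.5] [[0.414, 0.134, 0.002], [0.481, 0.18, 0.007], [0.545, 0.226, 0.02]]
fixture 0.73 [ 99. 147.  66.  88.] 1208 rect [485.6 398.3 136.5  92.6  13.7] [[0.417, 0.341, 0.0], [0.497, 0.365, 0.011], [0.556, 0.446, 0.034]]
board 0.98 [ 94. 148.  49.  82.] 762 rect [485.6 393.8 115.6  65.2  13.2] [[0.426, 0.353, 0.011], [0.496, 0.376, 0.024], [0.546, 0.435, 0.033]]
fan 0.96 [ 76. 156.  37.  36.] 725 rect [487.6 396.4  40.3  42.7  18. ] [[0.466, 0.372, 0.056], [0.488, 0.395, 0.072], [0.511, 0.418, 0.077]]
sink 0.7 [ 85. 155.  41.  48.] 833 rect [483.6 413.3  69.1  90.9  15.2] [[0.453, 0.363, 0.034], [0.485, 0.376, 0.056], [0.518, 0.425, 0.067]]
copper_plate 0.96 [ 91. 150.  43.  66.] 647 rect [484.4 394.3  91.5  59.8  13.5] [[0.438, 0.358, 0.028], [0.492, 0.384, 0.035], [0.533, 0.43, 0.037]]
```

{"name": "jog_arm", "arguments": {"slide": [[0, -0.05, 0], [0, -0.1, 0], [0, -0.15, 0], [0, -0.2, 0], [-0.03, -0.25, 0]], "roll": [0, 0, 0, 0, 0], "fingers": [-1, -1, -1, -1, -1]}}

```text
t: 4.25
eef_pos: [0.4383, 0.3406, 0.3301]
eef_rot: [[1.0, -0.002, -0.001], [-0.002, -1.0, -0.001], [-0.001, 0.001, -1.0]]
contact_force: [0.2, 0.2, 0.2]
finger_gap: 0.0858
gripper_force: 0.0
```

{"name": "jog_arm", "arguments": {"slide": [[0, -0.04, 0], [0, -0.04, 0]], "roll": [0, 0], "fingers": [-1, -1]}}

```text
t: 4.45
eef_pos: [0.4365, 0.3822, 0.3304]
eef_rot: [[1.0, 0.004, -0.001], [0.004, -1.0, 0.0], [-0.001, -0.0, -1.0]]
contact_force: [0.1, 0.2, -0.2]
finger_gap: 0.0855
gripper_force: 0.0
```

Run:
```python
from h import *
p=env.read_camera("wrist");save(p,"w2.png");s=env.sense();print(s["t"],s["eef_pos"],s["eef_rot"][:,0],s["qpos"])
report(p,["board_stand","fixture","board","fan","sink","copper_plate"],wcloud)
```

```text
4.5 [0.43707981 0.38018952 0.33058877] [ 9.99997155e-01  2.23266436e-03 -8.39631514e-04] [ 5.13786278e-01  3.94956625e-01  1.12944280e+00 -4.70268660e-05
  1.61818250e+00  2.08234751e+00]
board_stand 0.76 [412. 134.  69.  96.] 3690 rect [478.2 177.9  90.3 130.4  78.6] [[0.414, 0.135, 0.004], [0.48, 0.181, 0.007], [0.544, 0.228, 0.019]]
fixture 0.83 [268. 122.  77. 102.] 1341 rect [484.2 396.  136.8  89.2  15.3] [[0.418, 0.342, 0.0], [0.491, 0.389, 0.011], [0.555, 0.447, 0.025]]
board 0.72 [270. 125.  65.  89.] 1180 rect [483.8 395.5 124.1  69.8  12.7] [[0.421, 0.353, 0.01], [0.499, 0.392, 0.024], [0.547, 0.438, 0.036]]
fan 0.77 [265. 129.  41.  42.] 823 rect [485.6 398.6  43.5  42.2  17.7] [[0.465, 0.376, 0.039], [0.488, 0.399, 0.072], [0.51, 0.42, 0.077]]
sink 0.95 [270. 128.  43.  54.] 904 rect [483.6 395.7  62.8  53.   14.4] [[0.452, 0.366, 0.035], [0.486, 0.389, 0.041], [0.518, 0.424, 0.076]]
copper_plate 0.74 [268. 127.  55.  68.] 727 rect [485.2 395.   90.3  57.2  13.6] [[0.438, 0.362, 0.03], [0.517, 0.397, 0.035], [0.533, 0.43, 0.037]]
```

View pics/w2.png

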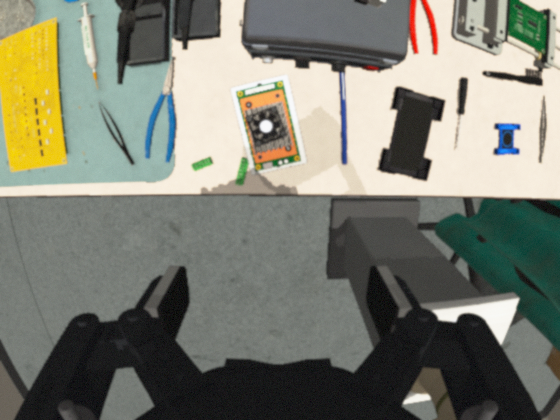

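The picture shows the fan hub at (265,127) on the stack, tilted about 14°, and the black stand at (412,134). The open finger tips are at (175,275) and (380,275). Next I'll check tip height against the TCP, and refine the fits.

```bash
cat >> h.py <<'E'
def tips(p,s):
    """finger points in the tool frame: (y range, largest z) for both sides"""
    w=wcloud(p); q=(w.reshape(-1,3)-s["eef_pos"])@np.array(s["eef_rot"])
    q=q[~np.isnan(q[:,0])]
    q=q[(abs(q[:,0])<.03)&(abs(q[:,1])<.07)&(q[:,2]>-.06)&(q[:,2]<.03)]
    for sg in (1,-1):
        a=q[q[:,1]*sg>0]
        if len(a)>10: print("finger",sg,len(a),"z pct",np.round(np.percentile(a[:,2],[90,99,100]),4),"y",np.round(np.percentile(a[:,1],[1,50,99]),4))
def fit(w,zlo,zhi,c,rad,L,W,yaw0):
    """fit L x W rectangle outline centre to the cloud points in a height band"""
    q=w.reshape(-1,3);q=q[~np.isnan(q[:,0])];q=q[(q[:,2]>zlo)&(q[:,2]<zhi)&(np.hypot(q[:,0]-c[0],q[:,1]-c[1])<rad)]
    best=None
    for y in np.radians(np.arange(yaw0-8,yaw0+8.1,.5)):
        e=np.array([[np.cos(y),np.sin(y)],[-np.sin(y),np.cos(y)]]);l=q[:,:2]@e.T
        lo,hi=np.percentile(l,[1,99],axis=0);k=(hi-lo).sum()
        if best is None or k<best[0]: best=(k,np.degrees(y),((lo+hi)/2)@e,hi-lo,len(q))
    print("fit yaw %.1f"%best[1],"c",np.round(best[2],4),"size",np.round(best[3],4),best[4])
E
python3 - <<'E'
from h import *
print(env.grip_depth)
s=env.sense();p=env.read_camera("wrist");tips(p,s);w=wcloud(p)
print("stand");fit(w,.012,.022,(.478,.181),.09,.13,.08,-9.5)
print("fan");fit(w,.068,.082,(.486,.397),.04,.04,.04,17)
print("board+");fit(w,.017,.029,(.485,.395),.075,.04,.04,13.5)
print("plate");fit(w,.030,.037,(.485,.395),.075,.04,.04,13.5)
t=env.read_camera("top");w=cloud(t)
print("top: stand");fit(w,.012,.022,(.478,.181),.09,.13,.08,-9.5)
print("fan");fit(w,.068,.085,(.486,.397),.04,.04,.04,17)
print("plate");fit(w,.030,.037,(.485,.395),.075,.04,.04,13.5)
print("ptray");fit(w,.010,.018,(.538,-.412),.075,.04,.04,4)
print("strayt");fit(w,.010,.018,(.481,-.208),.06,.04,.04,6)
print("ftray");fit(w,.010,.018,(.487,-.010),.045,.04,.04,6)
yw=np.radians(17.5)
print(mv(.4865,.3975,.12,yw,s))
E
```

```text
0.0187
finger 1 2727 z pct [-0.0222 -0.0155 -0.0136] y [0.0421 0.0434 0.0635]
finger -1 2722 z pct [-0.0223 -0.0157 -0.0141] y [-0.0637 -0.0436 -0.0423]
stand
fit yaw -9.5 c [0.4794 0.1812] size [0.1295 0.0802] 519
fan
fit yaw 20.5 c [0.4884 0.3972] size [0.0391 0.0393] 653
board+
fit yaw 13.0 c [0.485  0.3953] size [0.116  0.0663] 918
plate
fit yaw 12.5 c [0.4852 0.3953] size [0.11   0.0579] 1202
top: stand
fit yaw -10.0 c [0.4777 0.1667] size [0.1294 0.1061] 138
fan
fit yaw 19.5 c [0.489  0.3959] size [0.0405 0.0403] 154
plate
fit yaw 14.0 c [0.4856 0.3937] size [0.1097 0.0581] 230
ptray
fit yaw 6.0 c [ 0.5381 -0.4127] size [0.1022 0.073 ] 104
strayt
fit yaw 6.0 c [ 0.4817 -0.2088] size [0.0731 0.0638] 70
ftray
fit yaw 4.5 c [ 0.4876 -0.0112] size [0.053 0.053] 47
([0.0486, -0.0194, 0.2116], np.float64(-17.58))
```

{"name": "jog_arm", "arguments": {"slide": [[0.02, -0.01, 0.05], [0.04, -0.0168, 0.1], [0.0515, -0.0168, 0.15], [0.0515, -0.0168, 0.2], [0.0515, -0.0168, 0.21]], "roll": [-8, -16, -19, -19, -19], "fingers": [-1, -1, -1, -1, -1]}}

```text
t: 5.4
eef_pos: [0.4874, 0.3944, 0.1161]
eef_rot: [[0.946, 0.325, -0.007], [0.325, -0.946, -0.004], [-0.007, 0.001, -1.0]]
contact_force: [0.0, -0.4, 0.8]
finger_gap: 0.0852
gripper_force: 0.0
```

Run:
```python
from h import *
p=env.read_camera("wrist");s=env.sense();print(s["t"],s["eef_pos"],s["eef_rot"][:,0]);w=wcloud(p)
p=env.read_camera("wrist");w=wcloud(p);save(p,"w3.png")
print("fan");fit(w,.068,.085,(.4885,.397),.04,.04,.04,18)
report(p,["fan"],wcloud)
q=w.reshape(-1,3);q=q[~np.isnan(q[:,0])]
print("case edge",[(y,np.round(np.percentile(q[(q[:,2]>.09)&(q[:,2]<.16)&(abs(q[:,1]-y)<.02)&(q[:,0]>.54)][:,0],[0,2]),3) ) for y in (.34,.38,.42,.46) if ((q[:,2]>.09)&(q[:,2]<.16)&(abs(q[:,1]-y)<.02)&(q[:,0]>.54)).sum()])
s=env.sense();print(s["eef_pos"],mv(.4885,.397,.060,np.radians(19),s))
```

```text
5.45 [0.48689866 0.3942735  0.11478818] [ 0.94566705  0.32499985 -0.00942996]
fan
fit yaw 20.5 c [0.4884 0.3973] size [0.04   0.0397] 3054
fan 0.78 [276. 231.  69.  70.] 4169 rect [484.5 395.2  49.3  46.5  21. ] [[0.465, 0.374, 0.04], [0.489, 0.397, 0.073], [0.513, 0.421, 0.077]]
case edge [(0.34, array([0.579, 0.581])), (0.38, array([0.579, 0.583])), (0.42, array([0.579, 0.581])), (0.46, array([0.575, 0.576]))]
[0.48872368 0.39561    0.12093466] ([0.0003, -0.0014, 0.0609], np.float64(-0.01))
```

View pics/w3.png

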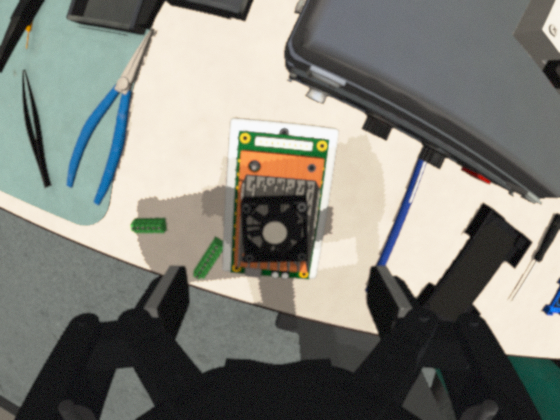

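The fan is centred between the fingers, with its hub at (274,232), so I'll descend and close.

{"name": "jog_arm", "arguments": {"slide": [[0, -0.001, 0.03], [0, -0.001, 0.06], [0, -0.001, 0.06], [0, -0.001, 0.06]], "roll": [-1, -1, -1, -1], "fingers": [-1, -1, -1, -1]}}

```text
t: 5.95
eef_pos: [0.4894, 0.3974, 0.0637]
eef_rot: [[0.94, 0.342, 0.003], [0.342, -0.94, 0.001], [0.003, -0.0, -1.0]]
contact_force: [0.2, -0.4, 0.9]
finger_gap: 0.0853
gripper_force: 0.0
```

{"name": "jog_arm", "arguments": {"slide": [[0, 0, 0], [0, 0, 0], [0, 0, 0], [0, 0, 0], [0, 0, 0]], "roll": [0, 0, 0, 0, 0], "fingers": [1, 1, 1, 1, 1]}}

```text
t: 6.45
eef_pos: [0.489, 0.3973, 0.0627]
eef_rot: [[0.94, 0.342, 0.002], [0.342, -0.94, 0.001], [0.002, -0.0, -1.0]]
contact_force: [-0.1, -0.3, 5.3]
finger_gap: 0.038
gripper_force: 60.5
```

Run:
```python
from h import *
s=env.sense();p=env.read_camera("wrist");print(s["eef_pos"],s["finger_gap"],s["gripper_force"],s["contact_force"]);tips(p,s)
```

```text
[0.48900654 0.39726807 0.0627071 ] 0.03798469682421756 60.48698544502258 [-0.09421994 -0.33738919  5.31885127]
finger 1 10883 z pct [0.0231 0.0286 0.03  ] y [0.0002 0.0197 0.0501]
finger -1 10315 z pct [0.0229 0.0285 0.0298] y [-0.0513 -0.0198 -0.0004]
```

{"name": "jog_arm", "arguments": {"slide": [[0, 0, -0.02], [0, 0, -0.06], [0, 0, -0.1], [0, 0, -0.1]], "roll": [0, 0, 7, 14.5], "fingers": [1, 1, 1, 1]}}

```text
t: 6.9
eef_pos: [0.4904, 0.3981, 0.1677]
eef_rot: [[0.996, 0.091, 0.009], [0.091, -0.996, 0.005], [0.01, -0.004, -1.0]]
contact_force: [0.8, 0.8, -0.5]
finger_gap: 0.0384
gripper_force: 60.4
```

Run:
```python
from h import *
s=env.sense();p=env.read_camera("wrist");save(p,"w4.png");print(s["eef_pos"],s["finger_gap"],s["gripper_force"],s["contact_force"],mv(.4875,-.0107,.16,np.radians(5.5)))
s=env.sense();w=wcloud(p);q=(w.reshape(-1,3)-s["eef_pos"])@np.array(s["eef_rot"]);q=q[~np.isnan(q[:,0])&(abs(q[:,0])<.03)&(abs(q[:,1])<.015)&(q[:,2]>-.04)&(q[:,2]<.04)]
print(np.round(np.percentile(q,[1,50,99],axis=0),4))
report(p,["fan","sink"],wcloud)
```

```text
[0.49035766 0.39811964 0.16772279] 0.03844702654733284 60.42858123779297 [ 0.80865549  0.78336267 -0.46380845] ([-0.0365, 0.4066, 0.0035], np.float64(-0.65))
[[-0.0192 -0.0146 -0.017 ]
 [ 0.0034  0.0007 -0.0123]
 [ 0.0206  0.0147 -0.0021]]
fan 0.94 [278. 274.  91.  86.] 6701 rect [125.1 402.3 745.4 258.1  16.2] [[0.411, 0.378, 0.002], [0.492, 0.398, 0.177], [0.511, 0.419, 0.182]]
sink 0.71 [281. 199.  72.  68.] 3729 rect [485.2 395.8  58.   55.3  13.6] [[0.461, 0.368, 0.038], [0.49, 0.396, 0.041], [0.517, 0.424, 0.062]]
```

View pics/w4.png

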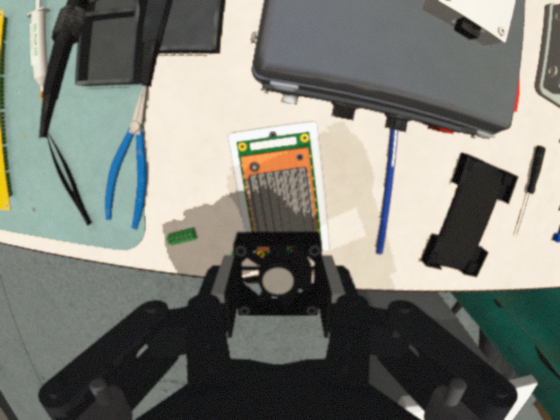

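The fan is held level and square, with its hub at (277,280). I'll carry it to the blue tray.

{"name": "jog_arm", "arguments": {"slide": [[-0.005, 0.049, 0], [-0.01, 0.098, 0], [-0.015, 0.147, 0], [-0.02, 0.196, 0], [-0.025, 0.245, 0]], "roll": [0, 0, 0, 0, 0], "fingers": [1, 1, 1, 1, 1]}}

```text
t: 7.55
eef_pos: [0.4862, 0.1488, 0.1604]
eef_rot: [[0.995, 0.1, -0.002], [0.1, -0.995, -0.0], [-0.002, -0.0, -1.0]]
contact_force: [0.6, -1.1, -0.7]
finger_gap: 0.0385
gripper_force: 60.5
```

{"name": "jog_arm", "arguments": {"slide": [[-0.005, 0.049, 0], [-0.01, 0.098, 0], [-0.0156, 0.147, 0.02], [-0.0156, 0.1607, 0.06], [-0.0156, 0.1607, 0.09]], "roll": [0, 0, 0, 0, 0], "fingers": [1, 1, 1, 1, 1]}}

```text
t: 8.05
eef_pos: [0.486, -0.0129, 0.0689]
eef_rot: [[0.995, 0.096, -0.002], [0.096, -0.995, 0.0], [-0.002, -0.001, -1.0]]
contact_force: [-0.3, 0.8, 0.1]
finger_gap: 0.0381
gripper_force: 60.5
```

Run:
```python
from h import *
p=env.read_camera("wrist");p=env.read_camera("wrist");p=env.read_camera("wrist");save(p,"w5.png");s=env.sense();w=wcloud(p)
fit(w,.009,.018,(.4875,-.0107),.045,.04,.04,5.5)
report(p,["fan_tray","fan"],wcloud)
print(s["t"],s["eef_pos"],s["finger_gap"],mv(.4875,-.0107,.0085,np.radians(5.5)))
```

```text
fit yaw 5.5 c [ 0.4874 -0.0105] size [0.0526 0.0539] 448
fan_tray 0.91 [276. 220.  85.  76.] 3378 rect [485.6  -9.7  56.3  55.8   5.2] [[0.462, -0.034, 0.002], [0.5, -0.009, 0.007], [0.515, 0.017, 0.015]]
fan 0.86 [278. 274.  88.  87.] 6682 rect [453.2 -14.7 104.1  62.    9.2] [[0.462, -0.03, 0.007], [0.486, -0.011, 0.077], [0.505, 0.01, 0.082]]
8.2 [ 0.4858144  -0.01055261  0.06996865] 0.03845628648262494 ([-0.0001, 0.0002, 0.0639], np.float64(0.14))
```

View pics/w5.png

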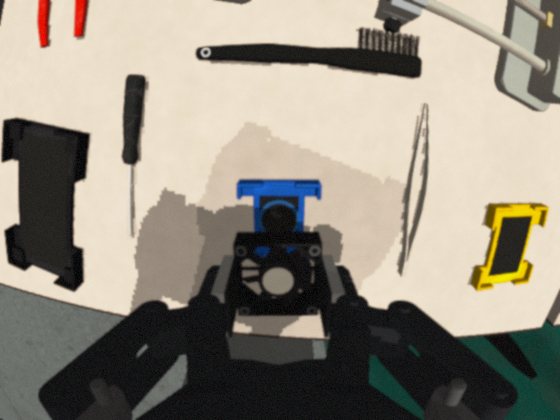

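The blue tray is straight below at (278,205), so I'll lower the fan, release it and rise.

{"name": "jog_arm", "arguments": {"slide": [[0, 0, 0.04], [0, 0, 0.055], [0, 0, 0.06], [0, 0, 0.062], [0, 0, 0.062]], "roll": [0, 0, 0, 0, 0], "fingers": [1, 1, 1, 1, 1]}}

```text
t: 8.8
eef_pos: [0.4878, -0.0107, 0.0105]
eef_rot: [[0.995, 0.097, 0.002], [0.097, -0.995, -0.001], [0.002, 0.001, -1.0]]
contact_force: [-0.4, -0.2, 0.0]
finger_gap: 0.0383
gripper_force: 60.5
```

Run:
```python
from h import *
s=env.sense();print(s["t"],s["eef_pos"],s["finger_gap"],s["contact_force"])
```

```text
8.8 [ 0.48781995 -0.01073483  0.01047701] 0.03833731722480911 [-0.41332308 -0.20687074  0.04032537]
```

{"name": "jog_arm", "arguments": {"slide": [[0, 0, 0.001], [0, 0, 0.002], [0, 0, 0.002], [0, 0, 0.002]], "roll": [0, 0, 0, 0], "fingers": [1, 1, 1, 1]}}

```text
t: 9.2
eef_pos: [0.4877, -0.0109, 0.0087]
eef_rot: [[0.995, 0.096, 0.002], [0.096, -0.995, -0.0], [0.002, 0.001, -1.0]]
contact_force: [-3.3, 0.9, 11.2]
finger_gap: 0.0383
gripper_force: 61.9
```

{"name": "jog_arm", "arguments": {"slide": [[0, 0, 0], [0, 0, 0], [0, 0, 0], [0, 0, 0], [0, 0, -0.02]], "roll": [0, 0, 0, 0, 0], "fingers": [-1, -1, -1, -1, -1]}}

```text
t: 9.7
eef_pos: [0.4857, -0.0105, 0.0258]
eef_rot: [[0.995, 0.096, -0.004], [0.096, -0.995, 0.001], [-0.004, -0.002, -1.0]]
contact_force: [-0.1, -0.1, 0.1]
finger_gap: 0.0855
gripper_force: 0.0
```

{"name": "jog_arm", "arguments": {"slide": [[0, 0, -0.05], [0, 0, -0.1], [0, 0, -0.13], [0, 0, -0.13]], "roll": [0, 0, 0, 0], "fingers": [-1, -1, -1, -1]}}

```text
t: 10.1
eef_pos: [0.4888, -0.0112, 0.1613]
eef_rot: [[0.995, 0.096, 0.008], [0.096, -0.995, -0.002], [0.007, 0.003, -1.0]]
contact_force: [0.2, -0.2, 0.3]
finger_gap: 0.0855
gripper_force: 0.0
```

Run:
```python
from h import *
p=env.read_camera("wrist");s=env.sense();w=wcloud(p)
report(p,["fan"],wcloud); fit(w,.016,.026,(.4875,-.0107),.04,.04,.04,5.5)
q=w.reshape(-1,3);q=q[(abs(q[:,0]-.4875)<.019)&(abs(q[:,1]+.0107)<.019)];print(np.nanpercentile(q[:,2],[5,50,95]))
print(s["t"],s["eef_pos"],mv(.4852,.395,.15,np.radians(13.3)))
```

```text
fan 0.57 [274. 195.  47.  46.] 1730 rect [484.4 -10.7  44.7  40.    5.9] [[0.468, -0.031, 0.006], [0.487, -0.011, 0.019], [0.508, 0.01, 0.023]]
fit yaw 6.0 c [ 0.4873 -0.0104] size [0.0386 0.0393] 1131
[0.01185201 0.24587402 0.26144411]
10.15 [ 0.48769426 -0.01091841  0.15873538] ([0.0373, -0.404, 0.0071], np.float64(-7.78))
```

The fan is in and flat. Now back to the stack for the heat sink.

{"name": "jog_arm", "arguments": {"slide": [[0.0045, -0.049, 0], [0.009, -0.098, 0], [0.0135, -0.147, 0], [0.018, -0.196, 0], [0.0225, -0.245, 0]], "roll": [0, 0, 0, 0, 0], "fingers": [-1, -1, -1, -1, -1]}}

```text
t: 10.7
eef_pos: [0.4848, 0.2371, 0.1555]
eef_rot: [[0.995, 0.096, -0.003], [0.096, -0.995, -0.001], [-0.003, 0.001, -1.0]]
contact_force: [-0.1, -0.0, 0.3]
finger_gap: 0.0856
gripper_force: 0.0
```

{"name": "jog_arm", "arguments": {"slide": [[0.0045, -0.049, 0], [0.009, -0.098, 0], [0.0135, -0.147, 0], [0.0148, -0.159, 0.02], [0.0148, -0.159, 0.03]], "roll": [0, 0, 0, -4, -7.8], "fingers": [-1, -1, -1, -1, -1]}}

```text
t: 11.2
eef_pos: [0.4835, 0.3965, 0.1233]
eef_rot: [[0.972, 0.236, -0.005], [0.236, -0.972, -0.002], [-0.005, 0.001, -1.0]]
contact_force: [0.7, -0.8, 0.1]
finger_gap: 0.0851
gripper_force: 0.0
```

Run:
```python
from h import *
for i in range(3): p=env.read_camera("wrist")
s=env.sense();w=wcloud(p)
report(p,["sink","copper_plate","board"],wcloud)
fit(w,.045,.066,(.4852,.395),.045,.04,.04,13.3)
fit(w,.030,.037,(.4852,.395),.055,.04,.04,13.3)
fit(w,.018,.027,(.4852,.395),.07,.04,.04,13.3)
print(s["t"],s["eef_pos"],mv(.4852,.395,.045,np.radians(13.3)))
```

```text
sink 0.85 [280. 214.  76.  87.] 5751 rect [482.8 394.1  63.6  50.2  13.9] [[0.454, 0.367, 0.038], [0.488, 0.395, 0.041], [0.517, 0.423, 0.062]]
copper_plate 0.91 [279. 204.  80. 114.] 2568 rect [484.8 395.9  92.4  58.3  11.7] [[0.438, 0.362, 0.031], [0.518, 0.4, 0.035], [0.534, 0.431, 0.037]]
board 0.61 [278. 202.  87. 144.] 3040 rect [476.5 393.2 133.1  71.4  13.4] [[0.419, 0.353, 0.009], [0.526, 0.4, 0.024], [0.546, 0.438, 0.035]]
fit yaw 13.8 c [0.4847 0.3946] size [0.0589 0.0497] 2392
fit yaw 12.8 c [0.4859 0.3956] size [0.1059 0.0578] 3096
fit yaw 13.3 c [0.4851 0.3953] size [0.1151 0.0661] 2232
11.35 [0.48453741 0.39455151 0.1251625 ] ([-0.0003, -0.0005, 0.0826], np.float64(-0.09))
```

{"name": "jog_arm", "arguments": {"slide": [[0, 0, 0.04], [0, 0, 0.075], [0, 0, 0.089], [0, 0, 0.089], [0, 0, 0.089]], "roll": [0, 0, 0, 0, 0], "fingers": [-1, -1, -1, -1, -1]}}

```text
t: 12.0
eef_pos: [0.4862, 0.3953, 0.04]
eef_rot: [[0.973, 0.23, 0.002], [0.23, -0.973, 0.001], [0.002, -0.001, -1.0]]
contact_force: [0.7, -0.3, -0.3]
finger_gap: 0.0856
gripper_force: 0.0
```

{"name": "jog_arm", "arguments": {"slide": [[0, 0, 0], [0, 0, 0], [0, 0, 0], [0, 0, 0], [0, 0, 0]], "roll": [0, 0, 0, 0, 0], "fingers": [1, 1, 1, 1, 1]}}

```text
t: 12.5
eef_pos: [0.4859, 0.3953, 0.0398]
eef_rot: [[0.973, 0.23, 0.002], [0.23, -0.973, 0.001], [0.002, -0.001, -1.0]]
contact_force: [-1.6, -0.8, 5.4]
finger_gap: 0.0493
gripper_force: 62.3
```

{"name": "jog_arm", "arguments": {"slide": [[0, 0, -0.01], [0, 0, -0.03], [0, 0, -0.06], [0, 0, -0.1], [0, 0, -0.12]], "roll": [0, 0, 0, 0, 0], "fingers": [1, 1, 1, 1, 1]}}

```text
t: 13.0
eef_pos: [0.4861, 0.3954, 0.1627]
eef_rot: [[0.973, 0.23, 0.004], [0.23, -0.973, 0.002], [0.005, -0.001, -1.0]]
contact_force: [-0.2, 0.3, -0.8]
finger_gap: 0.0492
gripper_force: 62.2
```

Run:
```python
from h import *
p=env.read_camera("wrist");s=env.sense();save(p,"w6.png")
w=wcloud(p);q=(w.reshape(-1,3)-s["eef_pos"])@np.array(s["eef_rot"]);q=q[~np.isnan(q[:,0])&(abs(q[:,0])<.04)&(abs(q[:,1])<.023)&(q[:,2]>-.05)&(q[:,2]<.05)]
print(np.round(np.percentile(q,[1,5,50,95,99],axis=0),4).tolist())
print(s["t"],s["eef_pos"],mv(.4815,-.2085,.155,np.radians(6.3)))
```

```text
[[-0.0312, -0.0225, -0.0196], [-0.0279, -0.0179, -0.0191], [0.0043, 0.0001, 0.0016], [0.0277, 0.0208, 0.0032], [0.0281, 0.0229, 0.0046]]
13.05 [0.48681032 0.39589542 0.1650216 ] ([-0.1445, 0.5869, 0.0074], np.float64(7.02))
```

View pics/w6.png

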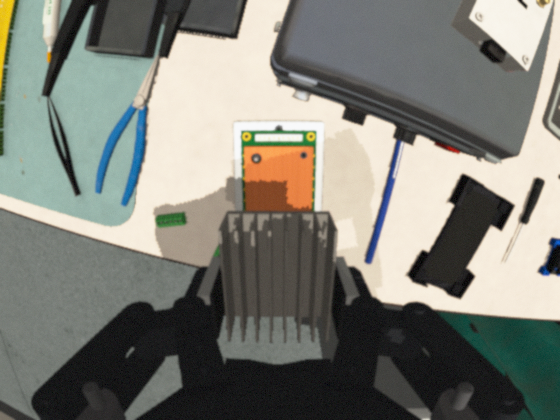

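The heat sink is held straight, with its fins at (278,280), and the pins and plate show behind it. I'll carry it to the yellow tray.

{"name": "jog_arm", "arguments": {"slide": [[-0.0118, 0.0486, 0], [-0.0236, 0.0972, 0], [-0.0354, 0.1458, 0], [-0.0472, 0.1944, 0], [-0.059, 0.243, 0]], "roll": [0, 0, 0, 0, 0], "fingers": [1, 1, 1, 1, 1]}}

```text
t: 13.55
eef_pos: [0.4833, 0.1431, 0.1583]
eef_rot: [[0.973, 0.231, 0.0], [0.231, -0.973, -0.0], [0.0, 0.0, -1.0]]
contact_force: [1.6, -0.2, -1.2]
finger_gap: 0.0489
gripper_force: 62.3
```

{"name": "jog_arm", "arguments": {"slide": [[-0.0118, 0.0486, 0], [-0.0236, 0.0972, 0], [-0.0354, 0.1458, 0], [-0.0472, 0.1944, 0], [-0.059, 0.243, 0]], "roll": [0, 0, 0, 0, 0], "fingers": [1, 1, 1, 1, 1]}}

```text
t: 14.05
eef_pos: [0.4818, -0.107, 0.1584]
eef_rot: [[0.973, 0.23, 0.0], [0.23, -0.973, 0.0], [0.0, -0.0, -1.0]]
contact_force: [1.7, -0.2, -1.4]
finger_gap: 0.0487
gripper_force: 62.3
```

{"name": "jog_arm", "arguments": {"slide": [[-0.0118, 0.0486, 0], [-0.025, 0.097, 0.01], [-0.025, 0.101, 0.05], [-0.025, 0.101, 0.08], [-0.025, 0.101, 0.08]], "roll": [0, 4, 7, 7, 7], "fingers": [1, 1, 1, 1, 1]}}

```text
t: 14.55
eef_pos: [0.4792, -0.2081, 0.0749]
eef_rot: [[0.994, 0.109, -0.006], [0.109, -0.994, 0.005], [-0.006, -0.005, -1.0]]
contact_force: [-0.6, -0.7, 0.5]
finger_gap: 0.049
gripper_force: 62.5
```

Run:
```python
from h import *
for i in range(3): p=env.read_camera("wrist")
s=env.sense();w=wcloud(p);R=np.array(s["eef_rot"])
fit(w,.009,.018,(.4815,-.2085),.055,.04,.04,6.3)
report(p,["sink_tray"],wcloud)
q=(w.reshape(-1,3)-s["eef_pos"])@R;q=q[~np.isnan(q[:,0])&(abs(q[:,0])<.04)&(abs(q[:,1])<.023)&(q[:,2]>-.022)&(q[:,2]<-.015)]
print(np.round(np.percentile(q,[1,99],axis=0),4).tolist())
print(s["t"],s["eef_pos"],s["finger_gap"],mv(.483,-.2085,.0118,np.radians(6.3)))
```

```text
fit yaw 6.8 c [ 0.5083 -0.2058] size [0.0184 0.0639] 571
sink_tray 0.83 [280. 188.  95.  46.] 3666 rect [ 502.1 -206.5   30.9   64.3    6.4] [[0.487, -0.237, 0.003], [0.505, -0.206, 0.007], [0.52, -0.175, 0.015]]
[[-0.0311, -0.0184, -0.0214], [0.0283, 0.0229, -0.0152]]
14.7 [ 0.48207935 -0.20925306  0.07988044] 0.04884045148289797 ([0.0007, -0.0009, 0.0683], np.float64(0.06))
```

{"name": "jog_arm", "arguments": {"slide": [[0, 0, 0.04], [0, 0, 0.06], [0, 0, 0.068], [0, 0, 0.069], [0, 0, 0.069]], "roll": [0, 0, 0, 0, 0], "fingers": [1, 1, 1, 1, 1]}}

```text
t: 15.25
eef_pos: [0.482, -0.2092, 0.0118]
eef_rot: [[0.994, 0.111, 0.001], [0.111, -0.994, -0.001], [0.001, 0.001, -1.0]]
contact_force: [-4.7, 3.0, 10.0]
finger_gap: 0.0491
gripper_force: 63.7
```

Run:
```python
from h import *
s=env.sense();print(s["t"],s["eef_pos"],s["finger_gap"],s["contact_force"])
```

```text
15.25 [ 0.48202463 -0.2091661   0.01184157] 0.04909410827717536 [-4.74206368  2.96952328  9.95790033]
```

Contact at the resting height, so I'll release it.

{"name": "jog_arm", "arguments": {"slide": [[0, 0, 0], [0, 0, 0], [0, 0, 0], [0, 0, 0], [0, 0, -0.02]], "roll": [0, 0, 0, 0, 0], "fingers": [-1, -1, -1, -1, -1]}}

```text
t: 15.75
eef_pos: [0.4803, -0.2084, 0.0279]
eef_rot: [[0.994, 0.11, -0.003], [0.11, -0.994, 0.003], [-0.003, -0.003, -1.0]]
contact_force: [-0.2, -0.7, -0.2]
finger_gap: 0.0852
gripper_force: 0.0
```

{"name": "jog_arm", "arguments": {"slide": [[0, 0, -0.05], [0, 0, -0.1], [0, 0, -0.14], [0, 0, -0.14]], "roll": [0, 0, 0, 0], "fingers": [-1, -1, -1, -1]}}

```text
t: 16.15
eef_pos: [0.4833, -0.2104, 0.1748]
eef_rot: [[0.994, 0.11, 0.008], [0.11, -0.994, -0.006], [0.008, 0.007, -1.0]]
contact_force: [0.7, 0.4, -1.1]
finger_gap: 0.0855
gripper_force: 0.0
```

Run:
```python
from h import *
for i in range(2): p=env.read_camera("wrist")
s=env.sense();w=wcloud(p)
fit(w,.022,.038,(.4815,-.2085),.055,.04,.04,6.3); fit(w,.028,.038,(.4815,-.2085),.055,.04,.04,6.3)
fit(w,.010,.0165,(.4815,-.2085),.055,.04,.04,6.3)
report(p,["sink","sink_tray"],wcloud)
print(s["t"],s["eef_pos"],mv(.4853,.3953,.125,np.radians(13.1)))
```

```text
fit yaw 6.3 c [ 0.481 -0.209] size [0.059  0.0494] 1136
fit yaw 6.3 c [ 0.4809 -0.209 ] size [0.0589 0.0495] 974
fit yaw 6.8 c [ 0.4814 -0.2086] size [0.0721 0.0625] 2631
sink 0.97 [277. 192.  53.  67.] 3350 rect [ 480.  -209.1   61.9   49.8    6.8] [[0.452, -0.235, 0.01], [0.483, -0.209, 0.013], [0.511, -0.183, 0.034]]
sink_tray 0.63 [277. 188.  70.  83.] 1099 rect [ 480.  -208.2   76.3   65.1    5.8] [[0.443, -0.243, 0.005], [0.509, -0.207, 0.008], [0.52, -0.174, 0.032]]
16.25 [ 0.48137835 -0.20910742  0.16948239] ([0.071, -0.5998, 0.0438], np.float64(-6.79))
```

The sink sits at (0.481,-0.209), flat. Back for the copper plate.

{"name": "jog_arm", "arguments": {"slide": [[0.0058, -0.0495, 0], [0.0116, -0.099, 0], [0.0174, -0.1485, 0], [0.0232, -0.198, 0], [0.029, -0.2475, 0]], "roll": [0, 0, 0, 0, 0], "fingers": [-1, -1, -1, -1, -1]}}

```text
t: 16.85
eef_pos: [0.482, 0.0421, 0.1679]
eef_rot: [[0.994, 0.11, -0.003], [0.11, -0.994, 0.0], [-0.003, -0.001, -1.0]]
contact_force: [0.2, -0.5, 0.4]
finger_gap: 0.0856
gripper_force: 0.0
```

{"name": "jog_arm", "arguments": {"slide": [[0.0058, -0.0495, 0], [0.0116, -0.099, 0], [0.0174, -0.1485, 0], [0.0232, -0.198, 0], [0.029, -0.2475, 0]], "roll": [0, 0, 0, 0, 0], "fingers": [-1, -1, -1, -1, -1]}}

```text
t: 17.35
eef_pos: [0.4836, 0.2912, 0.1676]
eef_rot: [[0.994, 0.11, -0.003], [0.11, -0.994, -0.001], [-0.003, 0.001, -1.0]]
contact_force: [0.8, -0.7, 0.3]
finger_gap: 0.0855
gripper_force: 0.0
```

{"name": "jog_arm", "arguments": {"slide": [[0.0058, -0.0495, 0], [0.013, -0.096, 0.01], [0.013, -0.105, 0.044], [0.013, -0.105, 0.06], [0.013, -0.105, 0.06]], "roll": [0, -4, -6.8, -6.8, -6.8], "fingers": [-1, -1, -1, -1, -1]}}

```text
t: 17.85
eef_pos: [0.484, 0.3945, 0.1049]
eef_rot: [[0.974, 0.228, -0.007], [0.228, -0.974, -0.004], [-0.008, 0.002, -1.0]]
contact_force: [0.5, 0.5, 0.3]
finger_gap: 0.0854
gripper_force: 0.0
```

Run:
```python
from h import *
for i in range(3): p=env.read_camera("wrist")
s=env.sense();w=wcloud(p);save(p,"w7.png")
report(p,["copper_plate","board"],wcloud)
fit(w,.030,.0365,(.4852,.395),.055,.04,.04,13.3)
fit(w,.018,.027,(.4852,.395),.07,.04,.04,13.3)
print(s["t"],s["eef_pos"],mv(.4853,.3953,.022,np.radians(13.1)))
```

```text
copper_plate 0.75 [279. 214.  83. 117.] 9268 rect [485.2 395.2  90.4  61.2  13.9] [[0.44, 0.362, 0.033], [0.49, 0.396, 0.035], [0.532, 0.429, 0.036]]
board 0.62 [277. 208.  91. 151.] 3394 rect [476.6 393.8 133.3  71.1  13.4] [[0.423, 0.353, 0.011], [0.527, 0.402, 0.024], [0.546, 0.438, 0.034]]
fit yaw 12.8 c [0.489  0.3962] size [0.0976 0.057 ] 9822
fit yaw 13.3 c [0.485  0.3952] size [0.1156 0.066 ] 2523
18.0 [0.48631049 0.3949045  0.10981983] ([-0.0013, -0.0006, 0.0884], np.float64(-0.02))
```

View pics/w7.png

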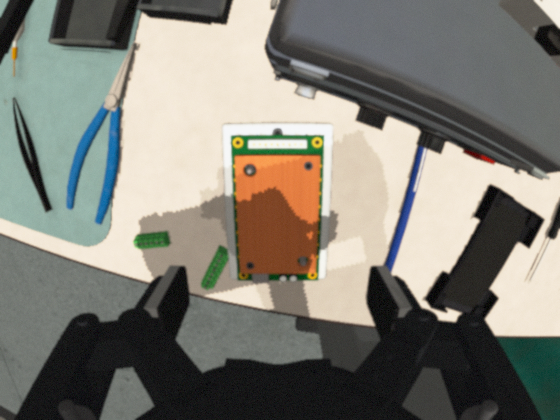

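The plate lies centred between the fingers at (278,215), with the pins showing. I'll partly close in the air to measure how far the tips swing at about 60 mm.

{"name": "jog_arm", "arguments": {"slide": [[0, 0, 0], [0, 0, 0], [0, 0, 0]], "roll": [0, 0, 0], "fingers": [-0.4, -0.4, -0.4]}}

```text
t: 18.4
eef_pos: [0.486, 0.395, 0.1096]
eef_rot: [[0.974, 0.227, 0.0], [0.227, -0.974, 0.0], [0.0, -0.0, -1.0]]
contact_force: [-1.3, 0.6, -0.4]
finger_gap: 0.0597
gripper_force: 0.0
```

Run:
```python
from h import *
p=env.read_camera("wrist");s=env.sense();tips(p,s);print(s["finger_gap"],s["eef_pos"],mv(.4853,.3953,.020,np.radians(13.1)))
```

```text
finger 1 4015 z pct [-0.0185 -0.009  -0.0052] y [0.029  0.0353 0.0595]
finger -1 4019 z pct [-0.0183 -0.0093 -0.0061] y [-0.0605 -0.0361 -0.0298]
0.059581535777145714 [0.48597824 0.39507238 0.10953764] ([-0.0006, -0.0004, 0.0895], np.float64(0.01))
```

{"name": "jog_arm", "arguments": {"slide": [[0, 0, 0.02], [0, 0, 0.06], [0, 0, 0.085], [0, 0, 0.089], [0, 0, 0.089]], "roll": [0, 0, 0, 0, 0], "fingers": [-1, -1, -1, -1, -1]}}

```text
t: 18.95
eef_pos: [0.486, 0.3951, 0.0205]
eef_rot: [[0.974, 0.227, -0.0], [0.227, -0.974, -0.0], [-0.0, 0.0, -1.0]]
contact_force: [-0.4, 0.5, 0.4]
finger_gap: 0.0849
gripper_force: 0.0
```

Run:
```python
from h import *
for i in range(2): p=env.read_camera("wrist")
s=env.sense();print(s["t"],s["finger_gap"],s["contact_force"],s["eef_pos"],mv(.4853,.3953,.0205,np.radians(13.1)))
```

```text
19.05 0.08554213334736524 [-0.12727781 -0.11707006 -0.08763332] [0.48676494 0.39556744 0.02203343] ([-0.0015, -0.0001, 0.0015], np.float64(0.02))
```

{"name": "jog_arm", "arguments": {"slide": [[-0.001, 0, 0], [-0.001, 0, 0], [-0.001, 0, 0], [-0.001, 0, 0], [-0.001, 0, 0]], "roll": [0, 0, 0, 0, 0], "fingers": [1, 1, 1, 1, 1]}}

```text
t: 19.55
eef_pos: [0.4853, 0.3951, 0.0219]
eef_rot: [[0.974, 0.227, 0.001], [0.227, -0.974, 0.001], [0.001, -0.0, -1.0]]
contact_force: [-3.7, -1.3, 8.3]
finger_gap: 0.0561
gripper_force: 62.9
```

{"name": "jog_arm", "arguments": {"slide": [[0, 0, -0.005], [0, 0, -0.01], [0, 0, -0.02], [0, 0, -0.03], [0, 0, -0.04]], "roll": [0, 0, 0, 0, 0], "fingers": [1, 1, 1, 1, 1]}}

```text
t: 20.05
eef_pos: [0.4851, 0.3949, 0.0614]
eef_rot: [[0.974, 0.227, 0.0], [0.227, -0.974, 0.0], [0.0, -0.0, -1.0]]
contact_force: [0.4, -0.1, -2.9]
finger_gap: 0.0563
gripper_force: 64.3
```

{"name": "jog_arm", "arguments": {"slide": [[0, 0, -0.04], [0, 0, -0.08], [0, 0, -0.12], [0, 0, -0.12]], "roll": [0, 0, 0, 0], "fingers": [1, 1, 1, 1]}}

```text
t: 20.45
eef_pos: [0.4869, 0.396, 0.1873]
eef_rot: [[0.974, 0.227, 0.01], [0.227, -0.974, 0.005], [0.011, -0.003, -1.0]]
contact_force: [0.2, -0.3, -2.0]
finger_gap: 0.0558
gripper_force: 65.4
```

```bash
cat >> h.py <<'E'
def held(p,s,hy=.025,zlo=-.03,zhi=.03):
    """plane and extent of the held part in the tool frame"""
    w=wcloud(p);q=(w.reshape(-1,3)-s["eef_pos"])@np.array(s["eef_rot"]);q=q[~np.isnan(q[:,0])&(abs(q[:,0])<.075)&(abs(q[:,1])<hy)&(q[:,2]>zlo)&(q[:,2]<zhi)]
    A=np.c_[q[:,:2],np.ones(len(q))];k=np.linalg.lstsq(A,q[:,2],rcond=None)[0]
    m=abs(q[:,2]-A@k)<.003;k=np.linalg.lstsq(A[m],q[m,2],rcond=None)[0]
    print("held n",m.sum(),"slope x,y",np.round(k[:2],3),"z0 %.4f"%k[2],"x",np.round(np.percentile(q[m,0],[0.5,99.5]),4),"y",np.round(np.percentile(q[m,1],[1,99]),4))
E
python3 - <<'E'
from h import *
p=env.read_camera("wrist");s=env.sense();held(p,s);save(p,"w8.png")
R=np.array(s["eef_rot"]);print(s["t"],s["eef_pos"],s["finger_gap"],mv(.538,-.4127,.18,np.radians(4.5)))
fit(wcloud(p),.018,.027,(.4852,.395),.07,.04,.04,13.3)
E
```

```text
held n 17343 slope x,y [-0.003  0.007] z0 -0.0165 x [-0.0436  0.0458] y [-0.0245  0.0245]
20.5 [0.48581369 0.39535592 0.1836648 ] 0.05592095060917648 ([-0.1326, 0.7988, 0.0016], np.float64(8.62))
fit yaw 12.8 c [0.5163 0.4026] size [0.0515 0.0649] 3408
```

View pics/w8.png

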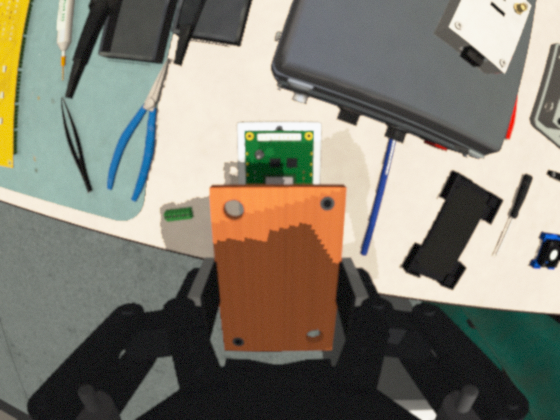

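The plate is held square, its holes at (233,209) and (313,335). Before the carry I'll check the forearm's clearance over the teal tube at the red tray.

Run:
```python
from h import *
p=env.read_camera("wrist");s=env.sense();held(p,s);q=s["qpos"];e=s["eef_pos"]
D=[(.3129,1.8106,.525,.2313),(.4840,1.4822,.6145,.3308),(.39496,1.5244,.5793,.3306),(q[1],q[1]+q[2],np.hypot(e[0],e[1]),e[2])]
A=[];b=[]
for a,c,r,z in D: A+= [[np.sin(a),np.sin(c),1,0],[np.cos(a),np.cos(c),0,1]];b+=[r,z]
k,res,_,_=np.linalg.lstsq(np.array(A),np.array(b),rcond=None);print("L1 L2 r0 h",k,res)
from scipy.optimize import fsolve
f=lambda v:[k[0]*np.sin(v[0])+k[1]*np.sin(v[1])+k[2]-.678,k[0]*np.cos(v[0])+k[1]*np.cos(v[1])+k[3]-.01]
v=fsolve(f,[.6,1.9]);print(v,"forearm slope down deg",np.degrees(v[1])-90)
print(s["t"],e,q,mv(.538,-.4127,.18,np.radians(4.5)))
p=env.read_camera("top");w=cloud(p);u=w.reshape(-1,3);u=u[(u[:,2]>.1)&(u[:,2]<.24)&(u[:,1]<-.1)&(u[:,0]<.5)]
a=np.arctan2(u[:,1],u[:,0]);m=abs(a+.655)<.03;r=np.hypot(u[m,0],u[m,1]);print("tube r",np.percentile(r,[1,99]),"z",np.percentile(u[m,2],[50,99]))
```

```text
held n 17359 slope x,y [-0.003  0.007] z0 -0.0154 x [-0.0438  0.0456] y [-0.0245  0.0245]
L1 L2 r0 h [ 0.43365006  0.39733822  0.01071035 -0.08767121] [0.00012429]
[0.83229079 2.08161375] forearm slope down deg 29.26768240876062
20.55 [0.48496046 0.39484295 0.1810852 ] [4.96263664e-01 5.72587379e-01 1.24203902e+00 6.02997045e-06
 1.32565834e+00 1.83820347e+00] ([-0.1315, 0.7985, 0.0006], np.float64(8.61))
tube r [0.22009731 0.3698621 ] z [0.19664867 0.21636947]
```

{"name": "jog_arm", "arguments": {"slide": [[-0.0081, 0.0493, 0], [-0.0162, 0.0986, 0], [-0.0243, 0.1479, 0], [-0.0324, 0.1972, 0], [-0.0405, 0.2465, 0]], "roll": [0, 0, 0, 0, 0], "fingers": [1, 1, 1, 1, 1]}}

```text
t: 21.1
eef_pos: [0.5004, 0.1437, 0.1789]
eef_rot: [[0.974, 0.227, -0.003], [0.227, -0.974, -0.0], [-0.003, -0.0, -1.0]]
contact_force: [1.2, -1.0, -1.8]
finger_gap: 0.0555
gripper_force: 65.4
```

{"name": "jog_arm", "arguments": {"slide": [[-0.0081, 0.0493, 0], [-0.0162, 0.0986, 0], [-0.0243, 0.1479, 0], [-0.0324, 0.1972, 0], [-0.0405, 0.2465, 0]], "roll": [0, 0, 0, 0, 0], "fingers": [1, 1, 1, 1, 1]}}

```text
t: 21.6
eef_pos: [0.517, -0.1055, 0.1789]
eef_rot: [[0.974, 0.227, -0.003], [0.227, -0.974, 0.001], [-0.002, -0.002, -1.0]]
contact_force: [0.9, 0.3, -2.8]
finger_gap: 0.0557
gripper_force: 65.4
```

{"name": "jog_arm", "arguments": {"slide": [[-0.0081, 0.0493, 0], [-0.0162, 0.0986, 0], [-0.0243, 0.1479, 0], [-0.0324, 0.1972, 0], [-0.0405, 0.2465, 0]], "roll": [0, 0, 0, 0, 0], "fingers": [1, 1, 1, 1, 1]}}

```text
t: 22.1
eef_pos: [0.5337, -0.3546, 0.1785]
eef_rot: [[0.974, 0.227, -0.002], [0.227, -0.974, 0.002], [-0.002, -0.003, -1.0]]
contact_force: [0.7, -0.1, -1.9]
finger_gap: 0.0558
gripper_force: 65.4
```

{"name": "jog_arm", "arguments": {"slide": [[-0.006, 0.035, 0], [-0.011, 0.059, 0.03], [-0.011, 0.059, 0.06], [-0.011, 0.059, 0.09], [-0.011, 0.059, 0.1]], "roll": [4, 8.6, 8.6, 8.6, 8.6], "fingers": [1, 1, 1, 1, 1]}}

```text
t: 22.6
eef_pos: [0.5353, -0.4113, 0.0749]
eef_rot: [[0.997, 0.078, -0.006], [0.078, -0.997, 0.007], [-0.005, -0.007, -1.0]]
contact_force: [0.3, 0.7, -3.6]
finger_gap: 0.0558
gripper_force: 65.4
```

Run:
```python
from h import *
for i in range(4): p=env.read_camera("wrist")
s=env.sense();held(p,s);w=wcloud(p);save(p,"w9.png")
report(p,["plate_tray"],wcloud)
fit(w,.010,.018,(.538,-.4127),.07,.04,.04,4.5)
print(s["t"],s["eef_pos"],s["finger_gap"],mv(.537,-.4127,.012,np.radians(4.5)))
```

```text
held n 17358 slope x,y [0.004 0.008] z0 -0.0116 x [-0.0452  0.0443] y [-0.0245  0.0245]
plate_tray 0.57 [280. 164. 114.  43.] 4494 rect [ 575.5 -409.7   28.8   76.8    4.5] [[0.56, -0.445, 0.001], [0.576, -0.41, 0.007], [0.591, -0.374, 0.015]]
fit yaw 5.0 c [ 0.5764 -0.4095] size [0.0264 0.0714] 661
22.8 [ 0.5375443  -0.41312216  0.08149754] 0.05596606834589769 ([-0.0008, -0.0008, 0.07], np.float64(0.03))
```

{"name": "jog_arm", "arguments": {"slide": [[0, 0, 0.04], [0, 0, 0.06], [0, 0, 0.07], [0, 0, 0.074], [0, 0, 0.074]], "roll": [0, 0, 0, 0, 0], "fingers": [1, 1, 1, 1, 1]}}

```text
t: 23.35
eef_pos: [0.5376, -0.4133, 0.0074]
eef_rot: [[0.997, 0.079, 0.001], [0.079, -0.997, -0.001], [0.001, 0.001, -1.0]]
contact_force: [-0.5, 0.5, -2.3]
finger_gap: 0.0558
gripper_force: 65.5
```

{"name": "jog_arm", "arguments": {"slide": [[0, 0, 0], [0, 0, 0]], "roll": [0, 0], "fingers": [1, 1]}}

```text
t: 23.55
eef_pos: [0.5375, -0.4134, 0.0076]
eef_rot: [[0.997, 0.079, 0.001], [0.079, -0.997, -0.001], [0.001, 0.002, -1.0]]
contact_force: [-0.0, -0.7, -3.6]
finger_gap: 0.0557
gripper_force: 65.5
```

{"name": "jog_arm", "arguments": {"slide": [[0, 0, 0.002], [0, 0, 0.004], [0, 0, 0.0045], [0, 0, 0.0045]], "roll": [0, 0, 0, 0], "fingers": [1, 1, 1, 1]}}

```text
t: 23.95
eef_pos: [0.5373, -0.4131, 0.003]
eef_rot: [[0.997, 0.079, 0.0], [0.079, -0.997, -0.001], [0.0, 0.001, -1.0]]
contact_force: [-3.1, 2.6, 4.9]
finger_gap: 0.0559
gripper_force: 66.3
```

{"name": "jog_arm", "arguments": {"slide": [[0, 0, 0], [0, 0, 0], [0, 0, 0], [0, 0, 0], [0, 0, -0.02]], "roll": [0, 0, 0, 0, 0], "fingers": [-1, -1, -1, -1, -1]}}

```text
t: 24.45
eef_pos: [0.536, -0.4118, 0.0193]
eef_rot: [[0.997, 0.079, -0.003], [0.079, -0.997, 0.004], [-0.003, -0.004, -1.0]]
contact_force: [-0.2, 0.1, -0.2]
finger_gap: 0.0854
gripper_force: 0.0
```

{"name": "jog_arm", "arguments": {"slide": [[0, 0, -0.05], [0, 0, -0.1], [0, 0, -0.15], [0, 0, -0.15]], "roll": [0, 0, 0, 0], "fingers": [-1, -1, -1, -1]}}

```text
t: 24.85
eef_pos: [0.539, -0.4148, 0.1802]
eef_rot: [[0.997, 0.079, 0.009], [0.079, -0.997, -0.01], [0.009, 0.011, -1.0]]
contact_force: [0.3, 0.6, 0.2]
finger_gap: 0.0853
gripper_force: 0.0
```

Run:
```python
from h import *
for i in range(2): p=env.read_camera("wrist")
s=env.sense();w=wcloud(p);report(p,["copper_plate","plate_tray"],wcloud)
print(s["t"],s["eef_pos"],mv(.4851,.3953,.14,np.radians(13.2)))
```

```text
copper_plate 0.89 [277. 187.  61.  91.] 5375 rect [ 537.2 -412.8   91.    59.1    5. ] [[0.493, -0.442, 0.01], [0.54, -0.412, 0.016], [0.582, -0.383, 0.018]]
plate_tray 0.78 [278. 186.  81. 106.] 1480 rect [ 537.7 -412.8  103.6   72.1    4.9] [[0.485, -0.451, 0.004], [0.573, -0.407, 0.008], [0.591, -0.375, 0.016]]
24.95 [ 0.53726434 -0.41305037  0.17258968] ([0.0122, -0.8092, 0.0318], np.float64(-8.69))
```

The plate is centred and flat. Back for the board.

{"name": "jog_arm", "arguments": {"slide": [[0.0007, -0.0495, 0], [0.0014, -0.099, 0], [0.0021, -0.1485, 0], [0.0028, -0.198, 0], [0.0035, -0.2475, 0]], "roll": [0, 0, 0, 0, 0], "fingers": [-1, -1, -1, -1, -1]}}

```text
t: 25.55
eef_pos: [0.52, -0.1637, 0.1702]
eef_rot: [[0.997, 0.078, -0.003], [0.078, -0.997, 0.002], [-0.002, -0.002, -1.0]]
contact_force: [0.7, -0.1, 0.4]
finger_gap: 0.0852
gripper_force: 0.0
```

{"name": "jog_arm", "arguments": {"slide": [[0.0007, -0.0495, 0], [0.0014, -0.099, 0], [0.0021, -0.1485, 0], [0.0028, -0.198, 0], [0.0035, -0.2475, 0]], "roll": [0, 0, 0, 0, 0], "fingers": [-1, -1, -1, -1, -1]}}

```text
t: 26.05
eef_pos: [0.504, 0.0831, 0.1704]
eef_rot: [[0.997, 0.078, -0.003], [0.078, -0.997, 0.0], [-0.003, -0.0, -1.0]]
contact_force: [1.5, -0.0, 0.6]
finger_gap: 0.0857
gripper_force: 0.0
```

{"name": "jog_arm", "arguments": {"slide": [[0.0007, -0.0495, 0], [0.0014, -0.099, 0], [0.0021, -0.1485, 0], [0.0028, -0.198, 0], [0.0035, -0.2475, 0]], "roll": [0, 0, 0, 0, 0], "fingers": [-1, -1, -1, -1, -1]}}

```text
t: 26.55
eef_pos: [0.488, 0.3299, 0.1701]
eef_rot: [[0.997, 0.079, -0.003], [0.079, -0.997, -0.001], [-0.003, 0.001, -1.0]]
contact_force: [0.5, -0.4, 0.5]
finger_gap: 0.0851
gripper_force: 0.0
```

{"name": "jog_arm", "arguments": {"slide": [[0.0007, -0.04, 0], [0.0017, -0.0667, 0.02], [0.0017, -0.0667, 0.05], [0.0017, -0.0667, 0.07], [0.0017, -0.0667, 0.07]], "roll": [-4, -8.7, -8.7, -8.7, -8.7], "fingers": [-1, -1, -1, -1, -1]}}

```text
t: 27.05
eef_pos: [0.4835, 0.3938, 0.0973]
eef_rot: [[0.973, 0.229, -0.007], [0.229, -0.973, -0.004], [-0.008, 0.002, -1.0]]
contact_force: [0.3, -0.3, 0.3]
finger_gap: 0.0858
gripper_force: 0.0
```

Run:
```python
from h import *
for i in range(4): p=env.read_camera("wrist")
s=env.sense();w=wcloud(p);save(p,"w10.png")
report(p,["board"],wcloud)
fit(w,.018,.027,(.4851,.3953),.07,.04,.04,13.2)
q=w.reshape(-1,3);c=q[(q[:,2]>.1)&(q[:,2]<.17)&(q[:,0]>.54)&(q[:,0]<.66)&(abs(q[:,1]-.41)<.06)];print("case",np.nanpercentile(c,[0,50,100],axis=0))
print(s["t"],s["eef_pos"],mv(.4851,.3953,.0095,np.radians(13.2)))
```

```text
board 0.75 [277. 211.  97. 156.] 13468 rect [475.9 393.3 134.8  71.7  13.1] [[0.427, 0.357, 0.011], [0.492, 0.396, 0.024], [0.544, 0.436, 0.032]]
fit yaw 12.7 c [0.4857 0.3954] size [0.1129 0.0649] 12368
case [[0.57856556 0.35000326 0.10000997]
 [0.59903626 0.38163415 0.11381194]
 [0.6314887  0.42393459 0.11662576]]
27.25 [0.48606922 0.39484129 0.10285632] ([-0.001, -0.0006, 0.0935], np.float64(-0.0))
```

View pics/w10.png

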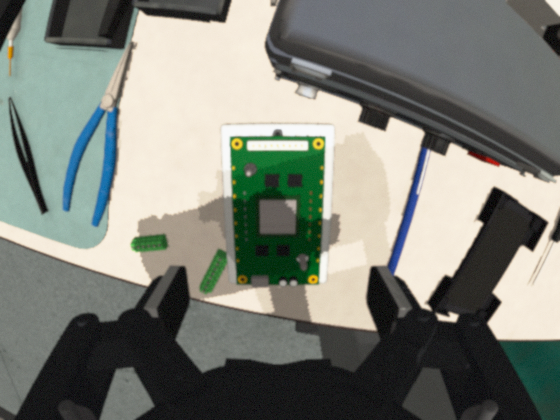

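The board lies centred at (278,212), so I'll descend on it.

{"name": "jog_arm", "arguments": {"slide": [[0, 0, 0.04], [0, 0, 0.07], [0, 0, 0.085], [-0.0005, 0, 0.092], [-0.0005, 0, 0.092]], "roll": [0, 0, 0, 0, 0], "fingers": [-1, -1, -1, -1, -1]}}

```text
t: 27.8
eef_pos: [0.4853, 0.3947, 0.0102]
eef_rot: [[0.974, 0.229, 0.0], [0.229, -0.974, 0.0], [0.0, -0.0, -1.0]]
contact_force: [-0.1, -1.2, 0.4]
finger_gap: 0.086
gripper_force: 0.0
```

{"name": "jog_arm", "arguments": {"slide": [[0, 0, 0], [0, 0, 0]], "roll": [0, 0], "fingers": [-1, -1]}}

```text
t: 28.0
eef_pos: [0.4858, 0.395, 0.0112]
eef_rot: [[0.974, 0.229, 0.002], [0.229, -0.974, 0.001], [0.002, -0.001, -1.0]]
contact_force: [-0.2, 0.1, 0.4]
finger_gap: 0.0858
gripper_force: 0.0
```

{"name": "jog_arm", "arguments": {"slide": [[0, 0, 0], [0, 0, 0], [0, 0, 0], [0, 0, 0], [0, 0, 0]], "roll": [0, 0, 0, 0, 0], "fingers": [1, 1, 1, 1, 1]}}

```text
t: 28.5
eef_pos: [0.4855, 0.3949, 0.0114]
eef_rot: [[0.973, 0.229, 0.001], [0.229, -0.973, 0.001], [0.002, -0.0, -1.0]]
contact_force: [-2.3, -1.4, 8.5]
finger_gap: 0.0631
gripper_force: 63.4
```

{"name": "jog_arm", "arguments": {"slide": [[0, 0, -0.005], [0, 0, -0.01], [0, 0, -0.02], [0, 0, -0.03], [0, 0, -0.04]], "roll": [0, 0, 0, 0, 0], "fingers": [1, 1, 1, 1, 1]}}

```text
t: 29.0
eef_pos: [0.4852, 0.3947, 0.0509]
eef_rot: [[0.974, 0.229, 0.0], [0.229, -0.974, 0.0], [0.0, -0.0, -1.0]]
contact_force: [0.0, 0.2, -1.1]
finger_gap: 0.0631
gripper_force: 65.6
```

{"name": "jog_arm", "arguments": {"slide": [[0, 0, -0.04], [0, 0, -0.08], [0, 0, -0.08], [0, 0, -0.08]], "roll": [0, 0, 0, 0], "fingers": [1, 1, 1, 1]}}

```text
t: 29.4
eef_pos: [0.4853, 0.3948, 0.1309]
eef_rot: [[0.974, 0.229, 0.002], [0.229, -0.974, 0.001], [0.002, -0.001, -1.0]]
contact_force: [0.7, -0.1, -1.5]
finger_gap: 0.0629
gripper_force: 66.1
```

Run:
```python
from h import *
for i in range(2): p=env.read_camera("wrist")
s=env.sense();held(p,s);save(p,"w11.png")
print(s["t"],s["eef_pos"],s["finger_gap"],mv(.4794,.1812,.13,np.radians(-9.7)))
```

```text
held n 19796 slope x,y [0.001 0.001] z0 -0.0136 x [-0.0514  0.0576] y [-0.0245  0.0245]
29.5 [0.4845314  0.39434818 0.12883459] 0.06306331597554557 ([-0.0537, 0.2063, -0.001], np.float64(22.92))
```

View pics/w11.png

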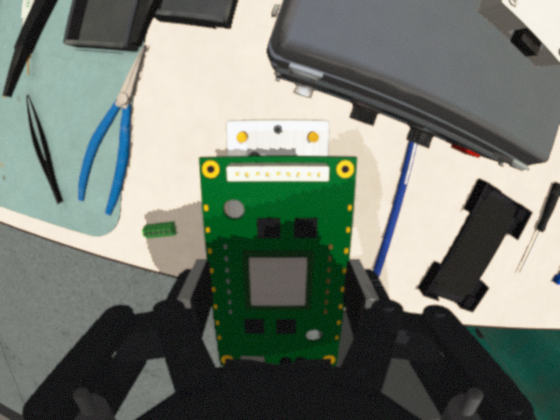

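The board is held level and square: its near end is at (278,165) and the processor at (278,280). I'll carry it to the stand.

{"name": "jog_arm", "arguments": {"slide": [[-0.0122, 0.047, 0], [-0.0244, 0.094, 0], [-0.0366, 0.141, 0], [-0.0488, 0.188, 0], [-0.0537, 0.2063, 0]], "roll": [0, 8, 15, 22.9, 22.9], "fingers": [1, 1, 1, 1, 1]}}

```text
t: 30.0
eef_pos: [0.4791, 0.1782, 0.1288]
eef_rot: [[0.985, -0.175, -0.003], [-0.175, -0.985, -0.001], [-0.002, 0.001, -1.0]]
contact_force: [0.0, 0.2, -0.9]
finger_gap: 0.0633
gripper_force: 66.1
```

{"name": "jog_arm", "arguments": {"slide": [[0, 0, 0.03], [0, 0, 0.05], [0, 0, 0.05], [0, 0, 0.05]], "roll": [0, 0, 0, 0], "fingers": [1, 1, 1, 1]}}

```text
t: 30.4
eef_pos: [0.4798, 0.1816, 0.0797]
eef_rot: [[0.986, -0.168, -0.001], [-0.168, -0.986, -0.0], [-0.001, 0.0, -1.0]]
contact_force: [0.7, 0.2, -0.4]
finger_gap: 0.0636
gripper_force: 66.1
```

Run:
```python
from h import *
for i in range(3): p=env.read_camera("wrist")
s=env.sense();held(p,s);w=wcloud(p);save(p,"w12.png")
report(p,["board_stand"],wcloud)
fit(w,.012,.022,(.4794,.1812),.085,.04,.04,-9.7)
print(s["t"],s["eef_pos"],s["finger_gap"],mv(.4794,.1812,.0022,np.radians(-9.7)))
```

```text
held n 19810 slope x,y [0.003 0.   ] z0 -0.0129 x [-0.0516  0.0573] y [-0.0246  0.0245]
board_stand 0.73 [281. 171. 125.  89.] 3697 rect [513.  174.2  80.4  62.6  81.8] [[0.492, 0.132, 0.004], [0.534, 0.172, 0.008], [0.548, 0.21, 0.02]]
fit yaw -9.7 c [0.5347 0.171 ] size [0.0175 0.0795] 993
30.55 [0.48040399 0.18177398 0.0806993 ] 0.0630731164412978 ([-0.001, 0.0007, 0.0785], np.float64(0.04))
```

View pics/w12.png

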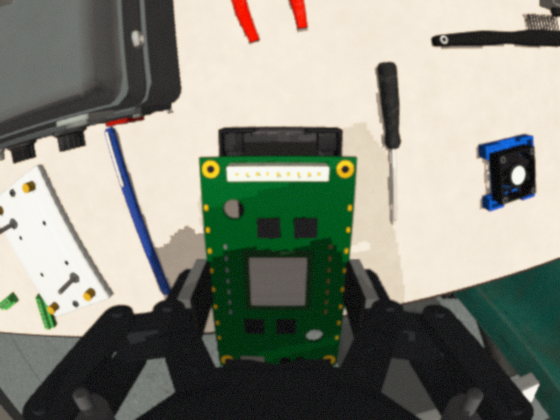

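The stand's far end shows square behind the board at (281,140), so I'll lower it.

{"name": "jog_arm", "arguments": {"slide": [[-0.0005, 0.0005, 0.04], [-0.0005, 0.0005, 0.06], [-0.0005, 0.0005, 0.07], [-0.0005, 0.0005, 0.074], [-0.0005, 0.0005, 0.074]], "roll": [0, 0, 0, 0, 0], "fingers": [1, 1, 1, 1, 1]}}

```text
t: 31.1
eef_pos: [0.4798, 0.1812, 0.0063]
eef_rot: [[0.986, -0.168, 0.001], [-0.168, -0.986, 0.0], [0.001, -0.0, -1.0]]
contact_force: [-0.8, -0.1, -0.1]
finger_gap: 0.0634
gripper_force: 66.1
```

{"name": "jog_arm", "arguments": {"slide": [[0, 0, 0], [0, 0, 0]], "roll": [0, 0], "fingers": [1, 1]}}

```text
t: 31.3
eef_pos: [0.4799, 0.1812, 0.0067]
eef_rot: [[0.986, -0.168, 0.002], [-0.168, -0.986, 0.0], [0.002, -0.0, -1.0]]
contact_force: [-0.5, -0.2, -0.7]
finger_gap: 0.0627
gripper_force: 66.1
```

{"name": "jog_arm", "arguments": {"slide": [[0, 0, 0.002], [0, 0, 0.004], [0, 0, 0.0045], [0, 0, 0.0045]], "roll": [0, 0, 0, 0], "fingers": [1, 1, 1, 1]}}

```text
t: 31.7
eef_pos: [0.4797, 0.1812, 0.0024]
eef_rot: [[0.986, -0.168, 0.001], [-0.168, -0.986, 0.0], [0.001, -0.0, -1.0]]
contact_force: [-4.5, -0.9, 13.1]
finger_gap: 0.0633
gripper_force: 67.1
```

Seated, with 13 N of contact. I'll release it and rise.

{"name": "jog_arm", "arguments": {"slide": [[0, 0, 0], [0, 0, 0], [0, 0, 0], [0, 0, 0], [0, 0, -0.02]], "roll": [0, 0, 0, 0, 0], "fingers": [-1, -1, -1, -1, -1]}}

```text
t: 32.2
eef_pos: [0.478, 0.1809, 0.0197]
eef_rot: [[0.986, -0.168, -0.004], [-0.168, -0.986, -0.001], [-0.004, 0.001, -1.0]]
contact_force: [-0.7, -0.3, 0.4]
finger_gap: 0.0852
gripper_force: 0.0
```

{"name": "jog_arm", "arguments": {"slide": [[0, 0, -0.05], [0, 0, -0.1], [0, 0, -0.15], [0, 0, -0.2], [0, 0, -0.2]], "roll": [0, 0, 0, 0, 0], "fingers": [-1, -1, -1, -1, -1]}}

```text
t: 32.7
eef_pos: [0.4817, 0.1815, 0.2277]
eef_rot: [[0.986, -0.168, 0.012], [-0.168, -0.986, 0.002], [0.011, -0.004, -1.0]]
contact_force: [0.1, 1.0, -1.1]
finger_gap: 0.0852
gripper_force: 0.0
```

Run:
```python
from h import *
for i in range(4): p=env.read_camera("wrist")
s=env.sense();print(s["t"],s["eef_pos"],s["contact_force"]);w=wcloud(p);report(p,["board","fan","sink","board_stand"],wcloud)
q=w.reshape(-1,3);q=q[(np.hypot(q[:,0]-.4793,q[:,1]-.181)<.03)&(q[:,2]<.05)];A=np.c_[q[:,:2]-[.4793,.181],np.ones(len(q))];print("board plane",np.linalg.lstsq(A,q[:,2],rcond=None)[0])
```

```text
32.9 [0.47880091 0.18102876 0.21992009] [-0.44687099  0.4575827  -0.19959606]
board 0.59 [279. 174.  62. 105.] 6145 rect [477.2 180.4  69.9 121.   81.4] [[0.422, 0.143, 0.006], [0.483, 0.18, 0.015], [0.537, 0.218, 0.023]]
sink 0.9 [549. 140.  22.  54.] 1035 rect [ 478.7 -207.4   64.6   50.9    5.2] [[0.449, -0.222, 0.008], [0.483, -0.188, 0.028], [0.512, -0.18, 0.034]]
board_stand 0.73 [112. 196. 100. 116.] 5730 rect [483.  398.  134.5  92.7  13. ] [[0.421, 0.343, 0.005], [0.487, 0.39, 0.011], [0.552, 0.442, 0.028]]
board plane [0.00555136 0.00141555 0.0157054 ]
```

The board is level and centred, with its top about 15 mm above the bench, which matches the resting height. Handing in.

```bash
python3 -c "
from workcell import env
print(env.hand_in())"
```

```text
the job is handed in; nothing more can be done
None
```

All four parts were lowered in while held, released in their places, and the job was handed in at about 33 s. The cameras showed each part within about 1 mm of centre and at its resting height; the hand-in gave no verdict back.

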